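Load and close a rotary isolator switch

ROBOT

A 7-joint arm with a two-finger parallel gripper is mounted at the origin on the work surface. World frame = base frame: x ahead of the robot, y to its left, z up, the work surface at z = 0. Lengths are in m, angles in rad, forces in N, time in s.
With the tool pointing down it reaches from about 0.425 to 0.875 m from the base axis. Payload 4.7 kg.
Tool frame: the origin (TCP) lies at the very end of the fingers, on their centre line; the grasp point (between the pads) lies behind it (ctrl.tcp_to_grasp is the y of the grasp point in the tool frame, in m); y points along the fingers, x is the direction in which the jaws open and shut, and the axes are right-handed (so a half turn about y gives the same grasp; the last joint's range is limited). The gripper opens to 87 mm and grips with 3 to 60 N. Pads are 19 mm wide; open, the fingers measure 117 mm over their backs; the gripper's body (75 mm by 190 mm) begins 51 mm behind the grasp point.
Start: joints at [1.31, 0.321, -0.07, 1.45, 0.023, 1.371, -0.057], TCP at [0.176, -0.626, 0.223] pointing down, gripper open.
Joint ranges: [-2.86, 2.86], [-0.3, 2.09], [-1.38, 1.24], [0.06, 2.45], [-1.56, 4.7], [0.09, 2.05], [-2.69, 2.69]. Speed limits (rad/s): [2.57, 2.57, 3.14, 3.14, 3.14, 3.14, 3.14].

INTERFACE

Orientations are given as a rotation vector (axis times angle).
In Python, from bench import ctrl, get_image, workorder gives the robot as it stands.
- The arm moves only by the tool drive_tool, never from a script. Its argument "increments" is text: rows parted by semicolons, each of 5 numbers parted by spaces: the shift along the tool's x, y, z in mm, then the turn about the tool's y in degrees, then the closure in counts, from 0 (fully open) to 255 (shut). In form: tx ty tz yaw fingers; .... A call has 1 to 20 rows; each row shifts and turns the commanded pose from where the row before left it, along the tool's axes as they then stand; what a row does not reach is not made up. A row lasts 1/8 s, in which the tool goes at most 62.5 mm and 10.7 degrees, less where a joint would pass 70% of its speed; a pose out of reach is approached as far as the arm can. A call is refused whole if a number of a shift passes 62.5 or a number of a turn 10.7, either way. A call with a gripper value outside its range is refused whole. The fingers move at their own pace and stop on an object; "squeeze" is the grip in N (left out, the last holds). Time passes only in rows, so rows that do not move let the fingers close. It gives the time, the measured TCP pose, the force and the opening at its end, in the units of the state.
- ctrl.get_state(): the state, without advancing time (a new reading comes with each control period).
- get_image(name): name is "scene" or "top" or "wrist"; returns a dict with "img" (420x560x3 uint8, red, green, blue), "mtx" (3x3 intrinsics, pixels), "camera_from_world" (4x4, takes a point from world to camera coordinates). Camera axes: x right, y up, looking along -z (the intrinsics and any distortion apply to the point x, -y, -z); pixel columns grow to the right and rows downward; lengths in m; the calibration is good to about 2 mm. A picture is of the moment at which its call begins. There is no depth.
- workorder.close_job(): hands the job in, once; it reports no verdict.
The state is a dict: "time": time; "joint_positions": joint angles; "qd": joint speeds; "joint_torque": joint torques, N m; "position": TCP position; "tool_rot": TCP orientation; "ft_force": force on the tool from outside, world axes, zero at the start; "torque": the same for the moment, N m; "grip_width": opening from 0.0 (shut) to 1.0 (fully open).
Only numpy, scipy, OpenCV 4.12 (cv2) and the standard library are available. Lean on these libraries where they do the work, as an engineer would, in place of code of your own. Each camera call takes 0.05 s, during which the arm holds its last target.

TASK

Take the red transit plugs out of the grey switch base and put them in the blue bin, and set every brass terminal block from the white card fully down into a pocket of its own in the base. Once all the blocks are in, turn the white cover until its four holes line up with the four studs and slide it on, knob up, until it sits fully home on the shoulders. Leave the other things on the bench where they are.

Things in the scene. Friction and masses are not known exactly. Their poses are not given: they have to be found in the camera images.
- base: Round grey base of a rotary isolator switch, fixed (its place and yaw vary): 140 mm diameter, top face 20 mm above the bench. Origin at the centre of its underside, z up. Four open square pockets, 23 mm wide, 9 mm deep, at (+-34, 0) and (0, +-34) mm, sides along the base's x and y. Four upright studs at (+-41, +-41) mm: a shoulder with a thinner pin on top (see stud1)
- cover: Loose round white cover, 140 mm diameter, 5 mm thick, 105 to 210 g. Origin: centre of its underside, z up. Four 9 mm holes at (+-41, +-41) mm: it fits in four positions a quarter turn apart. A black bar knob, fixed to it along its x: 50 long, 14 wide, from 5 to 31 mm above the underside. Fully home its underside is 32 mm above the bench. Starts left or right of the base
- bin: Open blue bin, fixed (its place varies; it may be on the left or the right): 110 x 110 mm outside, walls 4 mm thick and 50 mm high. Origin at the centre of its underside.
- block1: Loose brass terminal block, 18 mm cube with a screw head on two faces, 45 g; any face may be up, any side may face any way. Origin at its CENTRE. Starts on a 3 mm thick sheet of white card lying on the bench (150 x 170 mm). Fully down in a pocket its centre is 20 mm above the bench and 9 mm of it stand out. May be absent.
- block2: Loose brass terminal block, 18 mm cube with a screw head on two faces, 45 g; any face may be up, any side may face any way. Origin at its CENTRE. Starts on a 3 mm thick sheet of white card lying on the bench (150 x 170 mm). Fully down in a pocket its centre is 20 mm above the bench and 9 mm of it stand out. May be absent.
- block3: Loose brass terminal block, 18 mm cube with a screw head on two faces, 45 g; any face may be up, any side may face any way. Origin at its CENTRE. Starts on a 3 mm thick sheet of white card lying on the bench (150 x 170 mm). Fully down in a pocket its centre is 20 mm above the bench and 9 mm of it stand out. May be absent.
- block4: Loose brass terminal block, 18 mm cube with a screw head on two faces, 45 g; any face may be up, any side may face any way. Origin at its CENTRE. Starts on a 3 mm thick sheet of white card lying on the bench (150 x 170 mm). Fully down in a pocket its centre is 20 mm above the bench and 9 mm of it stand out. May be absent.
- plug1: Loose red plastic transit plug, 18 x 18 x 34 mm (long along its z), 15 g. Origin at its CENTRE. If present it starts upright in pocket 1, standing 25 mm out of the base's top face, which keeps the cover from seating. May be absent.
- plug2: Loose red plastic transit plug, 18 x 18 x 34 mm (long along its z), 15 g. Origin at its CENTRE. If present it starts upright in pocket 2, standing 25 mm out of the base's top face, which keeps the cover from seating. May be absent.
- plug3: Loose red plastic transit plug, 18 x 18 x 34 mm (long along its z), 15 g. Origin at its CENTRE. If present it starts upright in pocket 3, standing 25 mm out of the base's top face, which keeps the cover from seating. May be absent.
- plug4: Loose red plastic transit plug, 18 x 18 x 34 mm (long along its z), 15 g. Origin at its CENTRE. If present it starts upright in pocket 4, standing 25 mm out of the base's top face, which keeps the cover from seating. May be absent.
- pocket1 (a point): Centre of the floor of the base's pocket 1, 11 mm above the bench; axes as the base.
- pocket2 (a point): Centre of the floor of the base's pocket 2, 11 mm above the bench; axes as the base.
- pocket3 (a point): Centre of the floor of the base's pocket 3, 11 mm above the bench; axes as the base.
- pocket4 (a point): Centre of the floor of the base's pocket 4, 11 mm above the bench; axes as the base.
- stud1 (a point): Centre of the shoulder's top of the stud at (+41, +41) mm in the base, 32 mm above the bench; axes as the base. The shoulder is 14 mm in diameter and rises 12 mm above the base's top face; the steel pin on it is 6 mm in diameter and 16 mm high (to 48 mm), its last 4 mm tapered.
- stud2 (a point): Centre of the shoulder's top of the stud at (-41, +41) mm in the base, 32 mm above the bench; axes as the base. The shoulder is 14 mm in diameter and rises 12 mm above the base's top face; the steel pin on it is 6 mm in diameter and 16 mm high (to 48 mm), its last 4 mm tapered.
- stud3 (a point): Centre of the shoulder's top of the stud at (-41, -41) mm in the base, 32 mm above the bench; axes as the base. The shoulder is 14 mm in diameter and rises 12 mm above the base's top face; the steel pin on it is 6 mm in diameter and 16 mm high (to 48 mm), its last 4 mm tapered.
- stud4 (a point): Centre of the shoulder's top of the stud at (+41, -41) mm in the base, 32 mm above the bench; axes as the base. The shoulder is 14 mm in diameter and rises 12 mm above the base's top face; the steel pin on it is 6 mm in diameter and 16 mm high (to 48 mm), its last 4 mm tapered.
- switchbox: Bystander: loose white switch box, 85 x 120 x 30 mm, on the other side from the bin. Origin at the centre of its underside.
- bottle: Bystander: green bottle, 66 mm diameter, 200 mm tall. Origin at the centre of its underside.
- can: Bystander: can, 72 mm diameter, 90 mm tall. Origin at the centre of its underside.
- screwdriver: Bystander: green screwdriver lying on the bench. Origin on its underside.
- tape: Bystander: roll of yellow tape lying flat, 90 mm diameter, 22 mm high. Origin at the centre of its underside.
Not all that is in view belongs to the job. There is more than one size of the bin; the job needs the largest.

How it is judged:
By the outcome, as a careful person would: the job done as asked, in the order asked, and still so for the second after the job is handed in, with the robot touching nothing.
Of block1, block2, block3, block4 only 3 to 4 are there at a start; the rules pass over those that are not, and their reading is None.
Of plug1, plug2, plug3, plug4 only 2 to 4 are there at a start; the rules pass over those that are not, and their reading is None.
At some moment in a run one of cover, block1, block2, block3, block4 may be knocked a few centimetres aside while the robot is not near it.
Once in a run the grip may slacken for a moment while it holds something.
It also fails if it takes over 210 s, if anything falls off the work surface, if the arm or the gripper's body presses on something with over 40 N, if the wrist force passes 120 N, or if a joint passes its speed limit or range.

## Working session

There is one attempt and no reset: what is moved stays moved. The work goes in short steps, Python scripts to look and compute and a tool call to move; the robot and the scene stay as the last step left them, time stands still between calls to the robot, and variables do not carry over. Pictures are saved under pics/ and viewed, and the job is handed in when it is done.

Besides the shell and the picture viewer there is one more tool, called after ">>>" by a JSON object that holds its "op" and its "data". drive_tool: Moves the arm, as the interface text tells. Its arguments: {"type":"object","properties":{"increments":{"type":"string"},"squeeze":{"type":"number"}},"required":["increments"]}

```bash
ls -la; mkdir -p pics; cat > h.py <<'E'
import numpy as np, cv2
from bench import ctrl,get_image,workorder
from scipy.spatial.transform import Rotation as R
def grab(n,f=None):
    d=get_image(n)
    if f: cv2.imwrite('pics/'+f,d['img'][:,:,::-1])
    return d
def ray(d,u,v):
    K=np.array(d['mtx']);T=np.array(d['camera_from_world'])
    p=np.linalg.inv(K)@[u,v,1]; c=np.array([p[0],-p[1],-1])
    return -T[:3,:3].T@T[:3,3], T[:3,:3].T@c
def onz(d,u,v,z):
    o,r=ray(d,u,v); return o+r*(z-o[2])/r[2]
def proj(d,P):
    K=np.array(d['mtx']);T=np.array(d['camera_from_world'])
    c=T[:3,:3]@np.array(P)+T[:3,3]; p=K@[c[0],-c[1],-c[2]]; return p[:2]/p[2]
E
python3 - <<'E'
from h import *
print(ctrl.get_state(), ctrl.tcp_to_grasp, [a for a in dir(ctrl) if a[0]!='_'])
for n in ['scene','top','wrist']:
    d=grab(n,n+'0.png'); print(n,{k:np.round(v,3).tolist() for k,v in d.items() if k!='img'})
E
```

```text
total 12
drwxr-xr-x  3 agent agent 4096 Dec  6 00:15 .
drwxr-xr-x 23 root  root  4096 Dec  6 00:15 ..
drwxr-xr-x  2 agent agent 4096 Dec  6 00:15 pics
{'time': 0.0, 'joint_positions': array([ 1.31012585,  0.321825  , -0.07010184,  1.45164765,  0.02259854,
        1.3708288 , -0.05690417]), 'qd': array([-1.11560118e-03, -8.76534350e-04,  2.40346736e-03, -3.20080519e-04,
       -1.02277112e-03, -3.76829955e-05, -2.48282850e-04]), 'joint_torque': array([ 3.65706876e-05, -4.91291964e+01, -4.04178165e-01, -3.12527025e+01,
       -6.39840262e-02,  4.38999385e-02,  1.56584319e-04]), 'position': array([ 0.17617385, -0.62509429,  0.2214741 ]), 'tool_rot': array([-1.32563908,  1.0055655 , -1.00292711]), 'ft_force': array([ 0.78788567, -0.61223489, -0.1766775 ]), 'torque': array([-0.01688809,  0.0098469 , -0.0056442 ]), 'grip_width': 1.0015487010632935} -0.0187 ['MotionError', 'get_state', 'tcp_to_grasp']
scene {'mtx': [[471.55, 0.0, 274.224], [0.0, 471.55, 207.036], [0.0, 0.0, 1.0]], 'camera_from_world': [[0.331, 0.944, 0.002, -0.248], [-0.526, 0.183, 0.831, 0.198], [0.783, -0.276, 0.557, -1.791], [0.0, 0.0, 0.0, 1.0]]}
top {'mtx': [[472.021, 0.0, 287.476], [0.0, 472.021, 201.615], [0.0, 0.0, 1.0]], 'camera_from_world': [[-0.006, -1.0, 0.021, 0.079], [0.993, -0.004, 0.118, -0.499], [-0.118, 0.021, 0.993, -1.453], [0.0, 0.0, 0.0, 1.0]]}
wrist {'mtx': [[346.208, 0.0, 280.158], [0.0, 346.208, 205.526], [0.0, 0.0, 1.0]], 'camera_from_world': [[0.272, -0.962, -0.002, -0.649], [0.916, 0.259, -0.306, 0.039], [0.295, 0.082, 0.952, -0.393], [0.0, 0.0, 0.0, 1.0]]}
```

View pics/scene0.png

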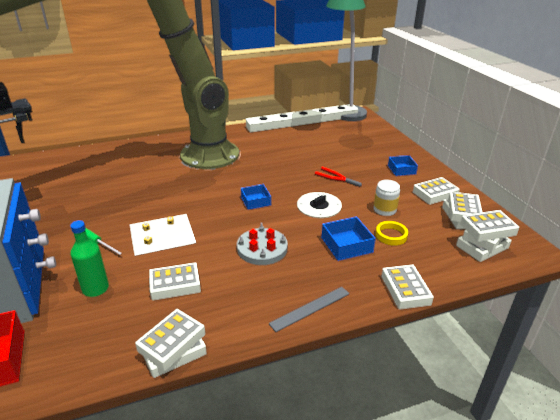

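View pics/top0.png

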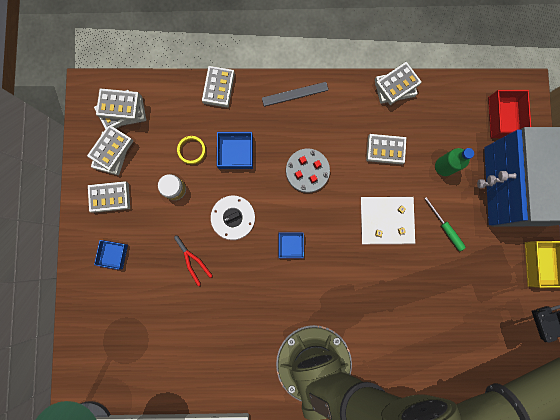

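View pics/wrist0.png

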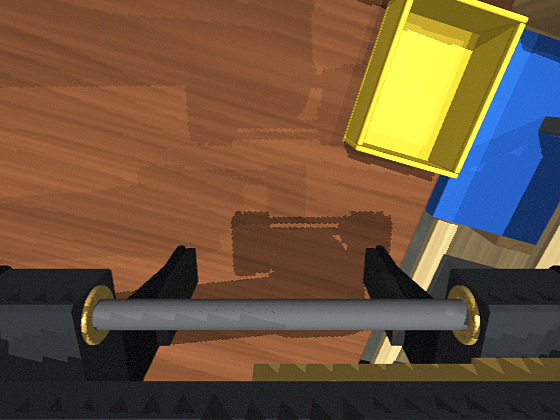

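Seen in the top view:
- **Bins:** blue bins at (235,151), (291,246) and (111,255). The largest is (235,151). The blue cabinet at (505,178) and the red and yellow crates are not it.
- **Base and plugs:** the base is at (308,171) with four red plugs. The other red things are the pliers (195,262) and the crate (510,113).
- **Blocks and cover:** three brass blocks on the card at (402,210), (378,233) and (401,231). The yellow pads on the switch boxes could be mistaken for them. The cover is at (233,217).

I'll check these in a close crop and measure.

```bash
python3 - <<'E'
from h import *
d=grab('top'); im=d['img'][:,:,::-1]
cv2.imwrite('pics/crop1.png',cv2.resize(im[120:270,205:425],None,fx=3.6,fy=3.6,interpolation=cv2.INTER_CUBIC))
hsv=cv2.cvtColor(im,cv2.COLOR_BGR2HSV)
def blobs(m,a):
    n,l,s,c=cv2.connectedComponentsWithStats(m.astype(np.uint8)); return [(i,s[i],c[i],l==i) for i in range(1,n) if s[i,4]>a]
print('blue')
m=cv2.inRange(hsv,(105,120,50),(125,255,255))
for i,s,c,_ in blobs(m,200): print(s,c.round(1),onz(d,*c,0.02).round(4))
print('red')
m=cv2.inRange(hsv,(0,150,80),(6,255,255))|cv2.inRange(hsv,(174,150,80),(180,255,255))
for i,s,c,_ in blobs(m,15): print(s,c.round(1),onz(d,*c,0.04).round(4))
print('brass')
m=cv2.inRange(hsv,(12,80,80),(30,255,255)); m[:, :360]=0;m[:, 416:]=0;m[:195]=0;m[250:]=0
for i,s,c,_ in blobs(m,10): print(s,c.round(1),onz(d,*c,0.015).round(4))
E
```

```text
blue
[ 485  130   43   95 3067] [506.3 180. ] [ 0.5674 -0.6257  0.02  ]
[ 217  132   36   37 1277] [234.7 150. ] [0.6667 0.2439 0.02  ]
[279 233  25  25 620] [290.9 245. ] [0.3638 0.0665 0.02  ]
[ 94 240  34  29 719] [110.5 254.4] [0.3381 0.625  0.02  ]
red
[ 488   90   44   48 1425] [508.2 112.3] [ 0.7847 -0.6353  0.04  ]
[300 156   6   8  33] [302.6 159.3] [0.6321 0.0284 0.04  ]
[314 160   7   8  34] [317.2 163.5] [ 0.6186 -0.0176  0.04  ]
[295 171   7   7  32] [298.3 173.7] [0.586  0.0421 0.04  ]
[310 175   7   7  33] [313.3 178. ] [ 0.5722 -0.0046  0.04  ]
[184 250  28  36 281] [195.1 266.2] [0.3006 0.3602 0.04  ]
brass
[399 206   7   7  22] [401.5 209. ] [ 0.4759 -0.2859  0.015 ]
[399 228   6   6  23] [401.6 230.5] [ 0.4076 -0.2839  0.015 ]
[375 230   7   7  26] [378.5 233.2] [ 0.3996 -0.2104  0.015 ]
```

View pics/crop1.png

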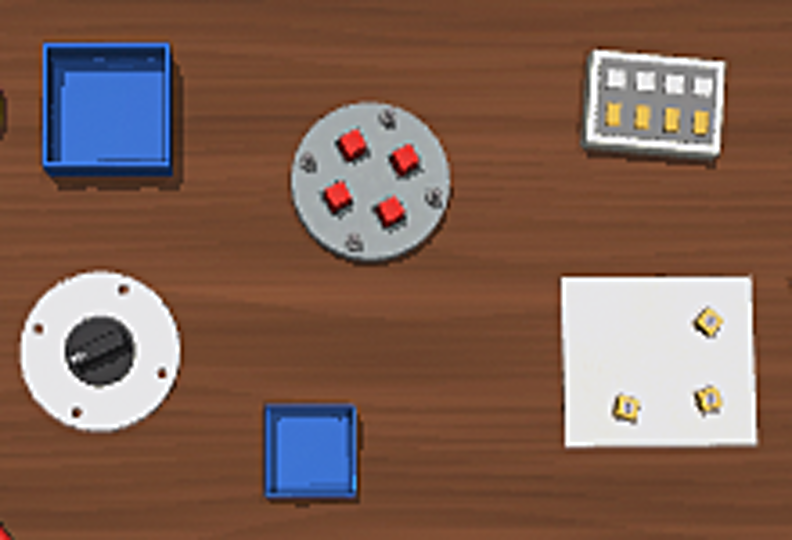

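The crop confirms the choices: large bin at top-left, base with four plugs, three brass blocks on the card, and the cover at left. Next I need the tool axes and the first move.

```bash
cat >> h.py <<'E'
def plan(tgt,jaw=None,n=None):
    """tgt TCP world; jaw: desired world angle deg of jaw axis (mod 180)"""
    s=ctrl.get_state(); Rm=R.from_rotvec(s['tool_rot']).as_matrix(); p=s['position']
    d=Rm.T@(np.array(tgt)-p)*1000
    a=np.degrees(np.arctan2(Rm[1,0],Rm[0,0]))
    print('t',round(s['time'],2),'p',p.round(4),'F',s['ft_force'].round(1),'w',round(s['grip_width'],3),'jaw',round(a,1),'down',Rm[:,1].round(3),'q7',s['joint_positions'][[0,6]].round(2))
    print('shift tool mm',d.round(1))
    if jaw is not None:
        dj=(jaw-a+90)%180-90; print('turn about y deg',round(-dj,1),'(or',round(-dj+180*np.sign(dj),1),')')
    return d
E
python3 - <<'E'
from h import *
plan([0.45,-0.22,0.25],0)
plan([0.54,0.012,0.25],29)
E
```

```text
t 0.2 p [ 0.1762 -0.6253  0.2219] F [-0.3 -0.6 -0.2] w 1.001 jaw -74.3 down [-0.     0.001 -1.   ] q7 [ 1.31 -0.06]
shift tool mm [-315.9  -27.8  373.5]
turn about y deg -74.3 (or 105.7 )
t 0.2 p [ 0.1762 -0.6253  0.2219] F [-0.3 -0.6 -0.2] w 1.001 jaw -74.3 down [-0.     0.001 -1.   ] q7 [ 1.31 -0.06]
shift tool mm [-514.7  -27.6  523.1]
turn about y deg 76.7 (or -103.3 )
```

>>> {"op": "drive_tool", "data": {"increments": "-40 0 45 0 0;-53 0 62 0 0;-53 0 62 0 0;-53 0 62 0 0;-53 0 62 0 0;-53 -28 62 0 0;-50 0 40 0 0;-50 0 40 0 0;-50 0 40 0 0;-50 0 40 0 0;0 0 0 0 0"}}

```text
time: 1.58
position: [0.4792, -0.0815, 0.2432]
tool_rot: [-1.329, 0.996, -0.996]
ft_force: [0.6, -0.5, 1.0]
grip_width: 1.0
```

>>> {"op": "drive_tool", "data": {"increments": "0 0 0 -10 0;0 0 0 -10 0;0 0 0 -10 0;0 0 0 -10 0;0 0 0 -10 0;0 0 0 -10 0;0 0 0 -10 0;0 0 0 -10 0;0 0 0 -10 0;0 0 0 -10 0;0 0 0 -3 0;0 0 0 0 0"}}

```text
time: 3.08
position: [0.4774, -0.0886, 0.2427]
tool_rot: [-1.535, -0.391, 0.392]
ft_force: [-0.3, 0.4, 0.3]
grip_width: 1.003
```

```bash
python3 - <<'E'
from h import *
plan([0.54,0.012,0.25],29)
d=grab('wrist','w1.png'); print(proj(d,[.602,.012,.02]))
E
```

```text
t 3.08 p [ 0.4774 -0.0886  0.2427] F [-0.3  0.4  0.3] w 1.003 jaw 28.6 down [-0. -0. -1.] q7 [0.72 0.64]
shift tool mm [103.2  -7.4  58.3]
turn about y deg -0.4 (or 179.6 )
[423.58141512 147.60686347]
```

View pics/w1.png

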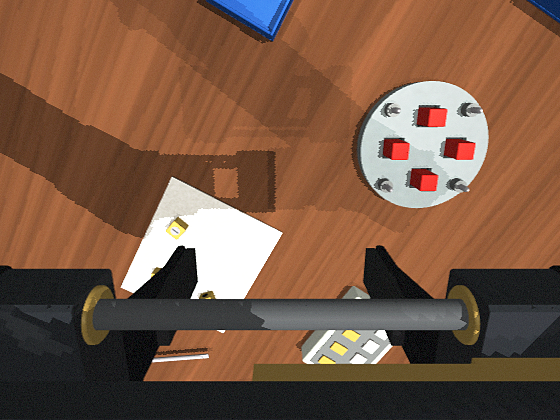

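The wrist view shows the base at (424,147) with four plugs. The card is at lower left. I'll move closer and centre the base.

>>> {"op": "drive_tool", "data": {"increments": "40 0 0 0 0;50 10 0 0 0;40 20 0 0 0;0 0 0 0 0;0 0 0 0 0"}}

```text
time: 3.75
position: [0.5913, -0.0259, 0.2127]
tool_rot: [-1.535, -0.392, 0.393]
ft_force: [0.3, -0.2, 0.3]
grip_width: 1.004
```

```bash
cat >> h.py <<'E'
def redmask(im):
    hsv=cv2.cvtColor(im,cv2.COLOR_RGB2HSV)
    return cv2.inRange(hsv,(0,150,60),(6,255,255))|cv2.inRange(hsv,(174,150,60),(180,255,255))
def blobs(m,a):
    n,l,s,c=cv2.connectedComponentsWithStats((m>0).astype(np.uint8)); return [(s[i],c[i],(l==i).astype(np.uint8)) for i in range(1,n) if s[i,4]>a]
def big(im,f,box=None,k=2):
    if box: im=im[box[1]:box[3],box[0]:box[2]]
    cv2.imwrite('pics/'+f,cv2.resize(im[:,:,::-1],None,fx=k,fy=k,interpolation=cv2.INTER_CUBIC))
E
python3 - <<'E'
from h import *
plan([0.54,0.012,0.25],29)
d=grab('wrist','w2.png'); print(proj(d,[.602,.012,.02]))
im=d['img']; hsv=cv2.cvtColor(im,cv2.COLOR_RGB2HSV)
# base top: low-sat bright blob
m=cv2.inRange(hsv,(0,0,90),(180,60,255)); m[240:]=0
m=cv2.morphologyEx(m,cv2.MORPH_OPEN,np.ones((3,3)))
for s,c,b in blobs(m,3000):
    cs,_=cv2.findContours(b,cv2.RETR_EXTERNAL,cv2.CHAIN_APPROX_NONE); h=cv2.convexHull(cs[0]); e=cv2.fitEllipse(h); print(s,e, onz(d,*e[0],0.02).round(4))
for s,c,b in blobs(redmask(im),100): print(s,c.round(1),onz(d,*c,0.04).round(4))
big(im,'w2c.png',(180,60,480,260),2.6)
E
```

```text
t 3.75 p [ 0.5913 -0.0259  0.2127] F [ 0.3 -0.2  0.3] w 1.004 jaw 28.7 down [-0.001 -0.001 -1.   ] q7 [0.56 0.37]
shift tool mm [-26.8 -37.2  57.8]
turn about y deg -0.3 (or 179.7 )
[308.46929804 152.31425386]
[  240    80   138   137 12282] ((308.38580322265625, 148.2346954345703), (135.39309692382812, 138.50613403320312), 50.03025817871094) [0.5998 0.0156 0.02  ]
[  27  183  135   57 3850] ((42.076969146728516, 174.63534545898438), (38.923606872558594, 46.61563491821289), 0.0) [ 0.3685 -0.1428  0.02  ]
[300 109  21  21 432] [310.1 119. ] [0.5847 0.0419 0.04  ]
[265 143  20  23 429] [275. 154.] [ 0.5714 -0.0031  0.04  ]
[332 143  24  23 499] [343.2 153.9] [0.6295 0.0289 0.04  ]
[299 175  20  25 462] [308.4 186.9] [ 0.6164 -0.0159  0.04  ]
```

View pics/w2.png

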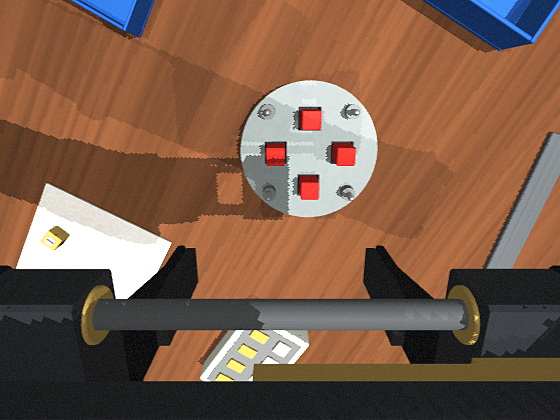

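The base is at (308,148) and the plugs at (310,119), (275,154), (343,154) and (308,187). That puts the base centre at about (0.601, 0.0135) with yaw about 28.8°.

```bash
cat >> h.py <<'E'
B=np.array([0.601,0.0135]); Y=28.8
def pk(i):
    a=np.radians(Y+90*i); return B+0.034*np.array([np.cos(a),np.sin(a)])
BIN=np.array([0.667,0.244])
def tooldelta(a,b):
    s=ctrl.get_state(); Rm=R.from_rotvec(s['tool_rot']).as_matrix(); return (Rm.T@(np.array(b)-np.array(a))*1000).round(1)
E
python3 - <<'E'
from h import *
for i in range(4): print(pk(i).round(4))
plan([*pk(0),0.028],28.8)
for i in range(4): print(i,'to bin',tooldelta([*pk(i),.12],[*BIN,.12]))
E
```

```text
[0.6308 0.0299]
[0.5846 0.0433]
[ 0.5712 -0.0029]
[ 0.6174 -0.0163]
t 3.8 p [ 0.5913 -0.0262  0.2133] F [-0.4 -0.4  0.7] w 1.004 jaw 28.6 down [ 0.    -0.001 -1.   ] q7 [0.56 0.37]
shift tool mm [ 61.7 185.2  30.5]
turn about y deg -0.2 (or 179.8 )
0 to bin [134.4  -0.2 170.5]
1 to bin [168.5  -0.2 136.6]
2 to bin [202.4  -0.3 170.7]
3 to bin [168.3  -0.3 204.6]
```

>>> {"op": "drive_tool", "data": {"increments": "31 30 15 0 161;31 50 15 0 161;0 45 0 0 161;0 30 0 0 161;0 0 0 0 161;0 0 0 0 161;0 0 0 0 161", "squeeze": 15}}

```text
time: 4.68
position: [0.6332, 0.0307, 0.0603]
tool_rot: [-1.536, -0.396, 0.39]
ft_force: [-0.3, -0.8, 0.0]
grip_width: 0.385
```

```bash
python3 - <<'E'
from h import *
plan([*pk(0),0.028],28.8)
d=grab('wrist','w3.png')
E
```

```text
t 4.67 p [0.6332 0.0307 0.0603] F [-0.3 -0.8  0. ] w 0.385 jaw 28.7 down [ 0.004 -0.001 -1.   ] q7 [0.41 0.18]
shift tool mm [-2.6 32.3  0.5]
turn about y deg -0.1 (or 179.9 )
```

View pics/w3.png

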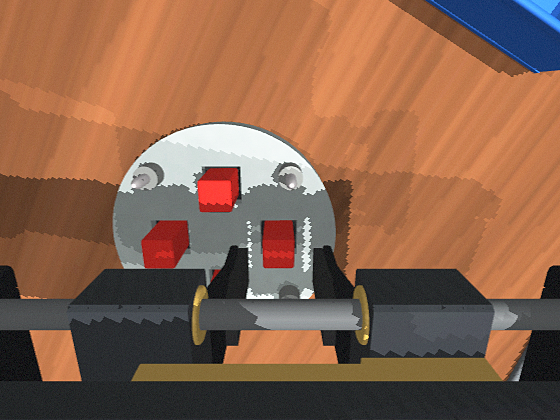

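The plug at (279,243) sits between the fingers (240 to 325). Down and grip.

>>> {"op": "drive_tool", "data": {"increments": "-2 16 0 0 161;0 16 0 0 161;0 0 0 0 161;0 0 0 0 230;0 0 0 0 230;0 0 0 0 230;0 0 0 0 230"}}

```text
time: 5.6
position: [0.6303, 0.0301, 0.0262]
tool_rot: [-1.535, -0.394, 0.393]
ft_force: [-0.5, -0.8, 1.5]
grip_width: 0.207
```

>>> {"op": "drive_tool", "data": {"increments": "0 -10 0 0 230;0 -30 0 0 230;0 -30 0 0 230;0 -30 0 0 230;0 0 0 0 230;0 0 0 0 230"}}

```text
time: 6.35
position: [0.6295, 0.0299, 0.1254]
tool_rot: [-1.535, -0.393, 0.394]
ft_force: [-0.5, 0.4, -1.1]
grip_width: 0.207
```

```bash
python3 - <<'E'
from h import *
plan([*BIN,0.06],28.8)
d=grab('wrist','w4.png')
E
```

```text
t 6.35 p [0.6295 0.0299 0.1254] F [-0.5  0.4 -1.1] w 0.207 jaw 28.7 down [-0.001 -0.    -1.   ] q7 [0.43 0.22]
shift tool mm [136.   65.2 169.7]
turn about y deg -0.1 (or 179.9 )
```

View pics/w4.png

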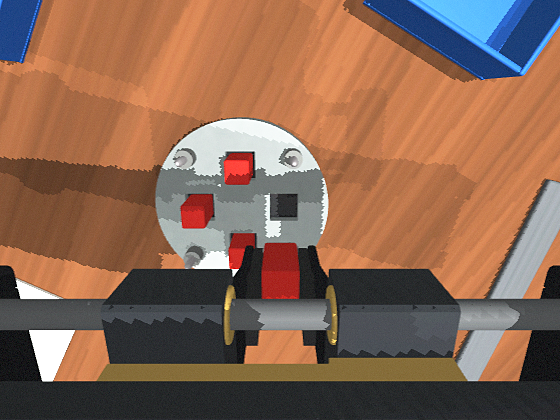

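The plug is held at (281,268), and the empty pocket shows at (284,205). On to the bin.

>>> {"op": "drive_tool", "data": {"increments": "34 0 42 0 230;34 0 43 0 230;34 0 43 0 230;34 0 42 0 230;0 30 0 0 230;0 30 0 0 230;0 0 0 0 230;0 0 0 0 150;0 0 0 0 150;0 0 0 0 150"}}

```text
time: 7.65
position: [0.6681, 0.2447, 0.0672]
tool_rot: [-1.535, -0.395, 0.391]
ft_force: [0.4, 0.3, 0.2]
grip_width: 0.393
```

```bash
python3 - <<'E'
from h import *
plan([*pk(1),0.12],28.8)
d=grab('wrist','w5.png')
E
```

```text
t 7.65 p [0.6681 0.2447 0.0672] F [0.4 0.3 0.2] w 0.393 jaw 28.7 down [ 0.002  0.001 -1.   ] q7 [ 0.06 -0.14]
shift tool mm [-169.9  -53.1 -136.5]
turn about y deg -0.1 (or 179.9 )
```

View pics/w5.png

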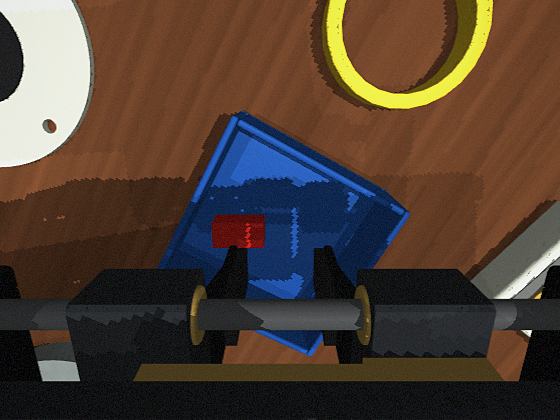

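The plug lies in the bin at (238,231). Next is the plug in pocket 1.

>>> {"op": "drive_tool", "data": {"increments": "0 -50 0 0 161;-34 -8 -27 0 161;-42 0 -34 0 161;-42 0 -34 0 161;-42 0 -34 0 161;-10 0 -7 0 161;0 40 0 0 161;0 0 0 0 161;0 0 0 0 161"}}

```text
time: 8.82
position: [0.5845, 0.0449, 0.085]
tool_rot: [-1.534, -0.396, 0.393]
ft_force: [0.2, 0.2, -0.5]
grip_width: 0.369
```

```bash
python3 - <<'E'
from h import *
plan([*pk(1),0.028],28.8)
d=grab('wrist','w6.png')
E
```

```text
t 8.82 p [0.5845 0.0449 0.085 ] F [ 0.2  0.2 -0.5] w 0.369 jaw 28.8 down [ 0.001  0.001 -1.   ] q7 [0.45 0.19]
shift tool mm [-0.8 57.  -1.5]
turn about y deg 0.0 (or -180.0 )
```

View pics/w6.png

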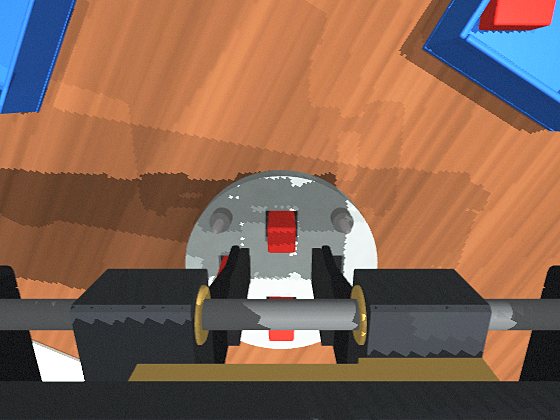

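The plug at (282,231) is centred between the jaws.

>>> {"op": "drive_tool", "data": {"increments": "-1 20 -1 0 161;0 20 0 0 161;0 17 0 0 161;0 0 0 0 161;0 0 0 0 230;0 0 0 0 230;0 0 0 0 230;0 -10 0 0 230;0 -30 0 0 230;0 -30 0 0 230;0 -25 0 0 230;0 0 0 0 230"}}

```text
time: 10.38
position: [0.5849, 0.0424, 0.1246]
tool_rot: [-1.537, -0.397, 0.39]
ft_force: [-0.5, 0.6, -0.4]
grip_width: 0.2
```

```bash
python3 - <<'E'
from h import *
plan([*(BIN+[0.012,0.012]),0.06],28.8)
E
```

```text
t 10.38 p [0.5849 0.0424 0.1246] F [-0.5  0.6 -0.4] w 0.2 jaw 28.7 down [ 0.005 -0.001 -1.   ] q7 [0.47 0.21]
shift tool mm [185.   64.9 142.3]
turn about y deg -0.1 (or 179.9 )
```

>>> {"op": "drive_tool", "data": {"increments": "35 0 26 0 230;45 0 35 0 230;45 0 35 0 230;45 0 35 0 230;15 30 11 0 230;0 30 0 0 230;0 0 0 0 230;0 0 0 0 150;0 0 0 0 150;0 0 0 0 150;0 -50 0 0 161;-34 -8 -27 0 161;-45 0 -36 0 161;-45 0 -36 0 161;-45 0 -36 0 161;-45 0 -36 0 161;0 0 0 0 161;0 0 0 0 161"}}

```text
time: 12.62
position: [0.5724, 0.0032, 0.1207]
tool_rot: [-1.535, -0.394, 0.392]
ft_force: [1.1, 0.0, 0.5]
grip_width: 0.365
```

```bash
python3 - <<'E'
from h import *
plan([*pk(2),0.028],28.8)
d=grab('scene','s1.png'); big(d['img'],'s1c.png',(220,180,440,280),3.5)
E
```

```text
t 12.62 p [0.5724 0.0032 0.1207] F [1.1 0.  0.5] w 0.365 jaw 28.7 down [ 0.002  0.    -1.   ] q7 [0.56 0.28]
shift tool mm [-4.1 92.7 -4.7]
turn about y deg -0.1 (or 179.9 )
```

View pics/s1c.png

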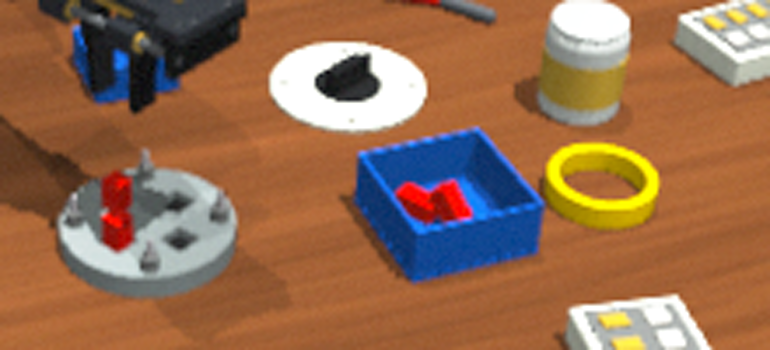

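Two plugs are in the bin (crop ~(430,200)) and two are left in the base. Third plug.

>>> {"op": "drive_tool", "data": {"increments": "-4 30 -5 0 161;0 32 0 0 161;0 0 0 0 161;0 15 0 0 161;0 15 0 0 161;0 0 0 0 161;0 0 0 0 230;0 0 0 0 230;0 0 0 0 230;0 -10 0 0 230;0 -30 0 0 230;0 -30 0 0 230;0 -25 0 0 230;0 0 0 0 230"}}

```text
time: 14.42
position: [0.5725, -0.0034, 0.1256]
tool_rot: [-1.537, -0.397, 0.39]
ft_force: [0.9, 0.9, -0.9]
grip_width: 0.207
```

```bash
python3 - <<'E'
from h import *
plan([*(BIN+[-0.01,0.01]),0.065],28.8)
E
```

```text
t 14.43 p [ 0.5725 -0.0034  0.1256] F [ 0.9  0.9 -0.9] w 0.207 jaw 28.7 down [ 0.005 -0.001 -1.   ] q7 [0.57 0.3 ]
shift tool mm [197.6  60.8 185.2]
turn about y deg -0.1 (or 179.9 )
```

>>> {"op": "drive_tool", "data": {"increments": "32 0 29 0 230;42 0 39 0 230;42 0 39 0 230;42 0 39 0 230;40 30 39 0 230;0 28 0 0 230;0 0 0 0 230;0 0 0 0 150;0 0 0 0 150;0 0 0 0 150;0 -50 0 0 161;-24 -8 -33 0 161;-35 0 -46 0 161;-35 0 -46 0 161;-35 0 -46 0 161;-35 0 -47 0 161;0 0 0 0 161;0 0 0 0 161"}}

```text
time: 16.68
position: [0.6164, -0.0168, 0.124]
tool_rot: [-1.535, -0.393, 0.392]
ft_force: [0.2, 0.0, 0.4]
grip_width: 0.366
```

```bash
python3 - <<'E'
from h import *
plan([*pk(3),0.028],28.8)
d=grab('scene','s2.png'); big(d['img'],'s2c.png',(220,180,440,280),3.5)
E
```

```text
t 16.68 p [ 0.6164 -0.0168  0.124 ] F [0.2 0.  0.4] w 0.366 jaw 28.7 down [ 0.001  0.    -1.   ] q7 [0.56 0.28]
shift tool mm [ 1. 96.  0.]
turn about y deg -0.1 (or 179.9 )
```

View pics/s2c.png

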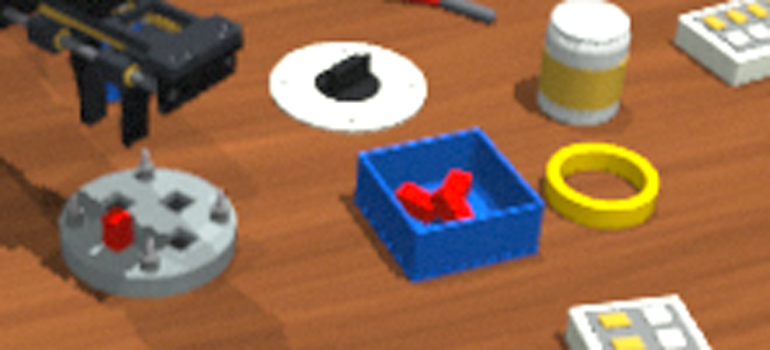

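Three plugs are in the bin and one is left at crop (118,228).

>>> {"op": "drive_tool", "data": {"increments": "1 33 0 0 161;0 33 0 0 161;0 0 0 0 161;0 15 0 0 161;0 15 0 0 161;0 0 0 0 161;0 0 0 0 230;0 0 0 0 230;0 0 0 0 230;0 -10 0 0 230;0 -30 0 0 230;0 -30 0 0 230;0 -30 0 0 230;0 0 0 0 230"}}

```text
time: 18.48
position: [0.6192, -0.016, 0.1307]
tool_rot: [-1.537, -0.398, 0.389]
ft_force: [0.4, -0.4, -0.6]
grip_width: 0.203
```

```bash
python3 - <<'E'
from h import *
plan([*(BIN+[0.01,-0.012]),0.07],28.8)
E
```

```text
t 18.48 p [ 0.6192 -0.016   0.1307] F [ 0.4 -0.4 -0.6] w 0.203 jaw 28.7 down [ 0.006 -0.001 -1.   ] q7 [0.56 0.28]
shift tool mm [169.7  60.8 189.9]
turn about y deg -0.1 (or 179.9 )
```

>>> {"op": "drive_tool", "data": {"increments": "30 0 30 0 230;35 0 40 0 230;35 0 40 0 230;35 0 40 0 230;35 30 40 0 230;0 27 0 0 230;0 0 0 0 230;0 0 0 0 150;0 0 0 0 150;0 0 0 0 150;0 -50 0 0 0;-24 -20 -33 0 0;-35 0 -46 0 0;-35 0 -46 0 0;-35 0 -46 0 0;-35 0 -47 0 0;0 0 0 0 0;0 0 0 0 0"}}

```text
time: 20.72
position: [0.636, -0.0379, 0.1409]
tool_rot: [-1.535, -0.393, 0.392]
ft_force: [0.9, 0.7, 0.7]
grip_width: 0.997
```

```bash
python3 - <<'E'
from h import *
plan([*pk(3),0.14],28.8)
d=grab('scene','s3.png'); big(d['img'],'s3c.png',(220,180,440,280),3.5)
d=grab('wrist','w7.png')
E
```

```text
t 20.73 p [ 0.636  -0.0379  0.1409] F [0.9 0.7 0.7] w 0.997 jaw 28.7 down [ 0.001  0.    -1.   ] q7 [0.57 0.31]
shift tool mm [-6.   0.9 27.9]
turn about y deg -0.1 (or 179.9 )
```

View pics/s3c.png

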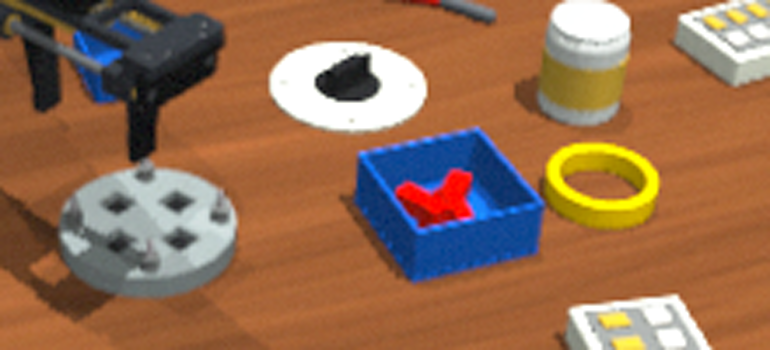

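View pics/w7.png

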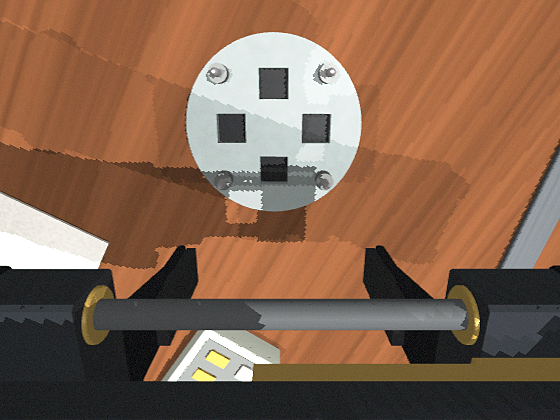

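The base is empty, with pockets at (273,83), (231,128), (316,128) and (274,169), and the plugs are in the bin. I'll refine the base pose from this view.

```bash
python3 - <<'E'
from h import *
d=get_image('wrist'); im=d['img']; hsv=cv2.cvtColor(im,cv2.COLOR_RGB2HSV); g=hsv[:,:,2]
# base outline
m=cv2.inRange(hsv,(0,0,70),(180,70,255)); m[225:]=0
m=cv2.morphologyEx(m,cv2.MORPH_OPEN,np.ones((3,3)))
bb=[x for x in blobs(m,8000)]
for s,c,b in bb:
    if s[0]<120: continue
    cs,_=cv2.findContours(b,cv2.RETR_EXTERNAL,cv2.CHAIN_APPROX_NONE); h=cv2.convexHull(max(cs,key=cv2.contourArea)); e=cv2.fitEllipse(h); print('base',s,e,onz(d,*e[0],.02).round(4))
P=[]
mm=((g<80)&(hsv[:,:,1]<110)).astype(np.uint8); 
roi=np.zeros_like(mm); roi[55:190,200:345]=1; mm*=roi
mm=cv2.morphologyEx(mm,cv2.MORPH_OPEN,np.ones((9,9)))
for s,c,b in blobs(mm,200):
    cs,_=cv2.findContours(b,cv2.RETR_EXTERNAL,cv2.CHAIN_APPROX_NONE); r=cv2.minAreaRect(max(cs,key=cv2.contourArea))
    w=onz(d,*r[0],.02); P.append(w[:2]); print(s,r,w.round(4))
P=np.array(P); print(P.mean(0))
# pins tips predicted for each studs: z .048
for i in range(4):
    a=np.radians(Y+45+90*i); q=B+.058*np.array([np.cos(a),np.sin(a)]); print(proj(d,[*q,.048]).round(1), end=' ')
E
```

```text
base [  185    33   176   179 22810] ((272.8343505859375, 122.02619934082031), (175.6163330078125, 179.11199951171875), 171.6399688720703) [0.5993 0.0166 0.02  ]
[219 115  25  28 669] ((231.0, 128.5), (27.0, 24.0), 90.0) [ 0.5723 -0.0041  0.02  ]
[260 158  27  24 595] ((273.0, 169.5), (23.0, 26.0), 90.0) [ 0.6179 -0.0172  0.02  ]
[ 0.59509814 -0.01067777]
[331.3  69.3] [212.2  69. ] [218.4 184.6] [326.2 184.9]
```

```bash
python3 - <<'E'
from h import *
d=get_image('wrist'); im=d['img']
big(im,'w8c.png',(180,25,370,220),3)
c=onz(d,273.5,127,.02);print('c',c.round(4))
print('pred rim corners')
for i in range(4):
    for s in [(1,1),(1,-1),(-1,-1),(-1,1)]:
        a=np.radians(Y); r=np.array([[np.cos(a),-np.sin(a)],[np.sin(a),np.cos(a)]])
        q=pk(i)+r@(np.array(s)*.0115); print(proj(d,[*q,.02]).round(0),end='')
    print()
o,_=ray(d,0,0); print('cam',o)
E
```

```text
c [0.6016 0.0135 0.02  ]
pred rim corners
[330. 112.][329. 141.][301. 141.][301. 112.]
[288.  66.][287.  97.][258.  97.][258.  66.]
[244. 112.][245. 141.][217. 141.][215. 112.]
[287. 155.][287. 182.][259. 182.][259. 155.]
cam [0.59469049 0.03747932 0.30363326]
```

View pics/w8c.png

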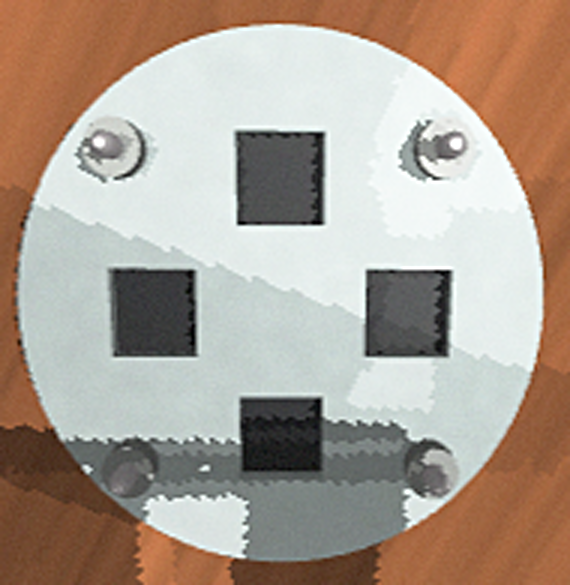

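The measured pockets sit about 2.5 px lower than predicted, so the base centre is closer to (0.602, 0.0122), which agrees with the top view. Now over to the card.

```bash
sed -i 's/^B=.*/B=np.array([0.602,0.0122]); Y=28.8/' h.py; python3 - <<'E'
from h import *
plan([.464,-.312,.17],28.8)
E
```

```text
t 20.93 p [ 0.636  -0.0358  0.1405] F [-0.4  0.6 -1.5] w 1.0 jaw 28.9 down [ 0.     0.001 -1.   ] q7 [0.57 0.31]
shift tool mm [-284.1  -29.7 -158.6]
turn about y deg 0.1 (or -179.9 )
```

>>> {"op": "drive_tool", "data": {"increments": "-34 -30 -20 0 0;-50 0 -28 0 0;-50 0 -28 0 0;-50 0 -28 0 0;-50 0 -28 0 0;-50 0 -27 0 0;0 0 0 0 0;0 0 0 0 0"}}

```text
time: 21.92
position: [0.4643, -0.3126, 0.1704]
tool_rot: [-1.534, -0.395, 0.394]
ft_force: [-0.0, 0.4, 0.5]
grip_width: 1.004
```

```bash
python3 - <<'E'
from h import *
plan([.464,-.312,.17],28.8)
d=grab('wrist','w9.png')
for p in [(0.4759,-0.2859),(.4076,-.2839),(.3996,-.2104)]: print(proj(d,[*p,.02]).round(0))
E
```

```text
t 21.93 p [ 0.4643 -0.3126  0.1704] F [-0.   0.4  0.5] w 1.004 jaw 28.8 down [ 0.001  0.001 -1.   ] q7 [1.09 0.95]
shift tool mm [0.  0.4 0.7]
turn about y deg 0.0 (or -180.0 )
[306. 171.]
[241. 132.]
[273.  49.]
```

View pics/w9.png

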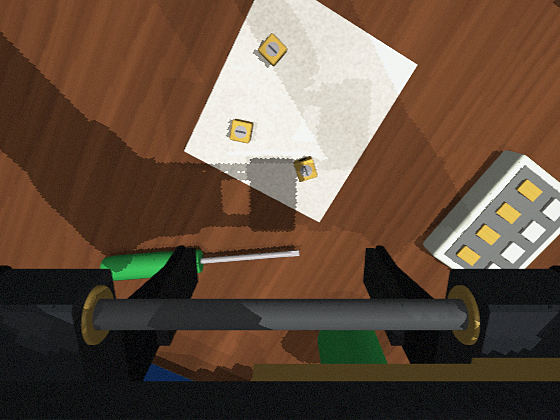

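Three blocks at (273,49), (240,131) and (306,169). I'll measure them.

```bash
cat >> h.py <<'E'
def blocks(d,roi=None,zt=0.021,amin=150,save=None,k=4):
    im=d['img']; hsv=cv2.cvtColor(im,cv2.COLOR_RGB2HSV)
    m=cv2.inRange(hsv,(12,90,110),(32,255,255))
    z=np.zeros_like(m); x0,y0,x1,y1=roi or (0,0,560,250); z[y0:y1,x0:x1]=m[y0:y1,x0:x1]; m=z
    m=cv2.morphologyEx(m,cv2.MORPH_CLOSE,np.ones((7,7)))
    out=[]
    for s,c,b in blobs(m,amin):
        cs,_=cv2.findContours(b,cv2.RETR_EXTERNAL,cv2.CHAIN_APPROX_NONE); h=max(cs,key=cv2.contourArea)
        r=cv2.minAreaRect(h); box=cv2.boxPoints(r)
        W=np.array([onz(d,*p,zt)[:2] for p in box]); e=W[1]-W[0]; f=W[2]-W[1]
        print('blk px',np.round(r[0],1),'rect',np.round(r[1],1),'world',onz(d,*r[0],zt)[:2].round(4),'sides mm',(np.linalg.norm(e)*1e3).round(1),(np.linalg.norm(f)*1e3).round(1),'ang',np.degrees(np.arctan2(e[1],e[0])).round(1)%90)
    if save: big(im,save,(x0,y0,x1,y1),k)
E
python3 - <<'E'
from h import *
d=get_image('wrist'); blocks(d,(220,20,340,200),save='w10.png')
E
```

```text
blk px [229.  34.] rect [28. 18.] world [ 0.3635 -0.2174] sides mm 14.6 20.8 ang 29.0
blk px [271.5  49. ] rect [23.3 21.9] world [ 0.3993 -0.2104] sides mm 17.4 18.4 ang 70.9
blk px [239.8 130.8] rect [21.  21.6] world [ 0.4064 -0.2824] sides mm 18.9 18.3 ang 15.0
blk px [304.9 170.2] rect [18.7 19.3] world [ 0.4747 -0.2852] sides mm 17.5 17.4 ang 47.7
blk px [235. 189.] rect [20. 28.] world [ 0.4267 -0.3322] sides mm 25.9 19.3 ang 29.0
```

View pics/w10.png

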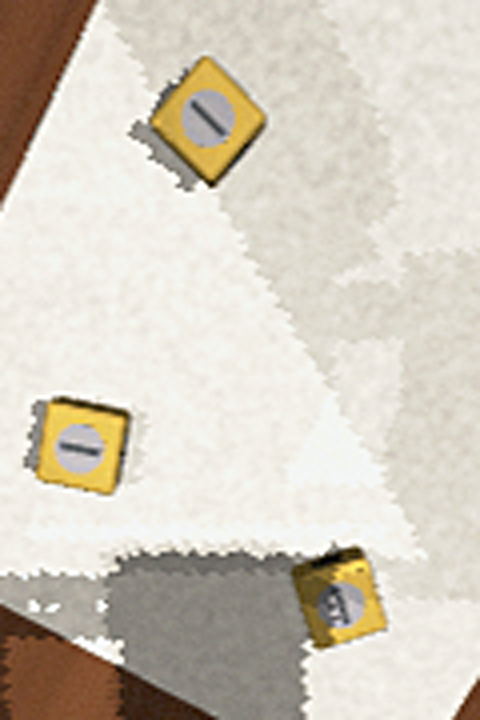

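```bash
python3 - <<'E'
from h import *
plan([.4747,-.2852,.075],45)
E
```

```text
t 22.02 p [ 0.4649 -0.3117  0.1704] F [-0.7 -0.2  0.3] w 1.002 jaw 29.0 down [ 0.001  0.    -1.   ] q7 [1.09 0.95]
shift tool mm [21.4 95.5 18.4]
turn about y deg -16.0 (or 164.0 )
```

>>> {"op": "drive_tool", "data": {"increments": "21 30 18 0 150;0 32 0 -8 150;0 33 0 -8 150;0 0 0 0 150;0 0 0 0 150;0 0 0 0 150"}}

```text
time: 22.78
position: [0.4744, -0.2884, 0.077]
tool_rot: [-1.486, -0.611, 0.609]
ft_force: [-0.5, 0.2, 0.1]
grip_width: 0.442
```

```bash
python3 - <<'E'
from h import *
plan([.4747,-.2852,.075],45)
d=grab('wrist','w11.png'); blocks(d,(180,150,380,260),save='w11c.png',k=3.8)
E
```

```text
t 22.77 p [ 0.4744 -0.2884  0.077 ] F [-0.5  0.2  0.1] w 0.442 jaw 44.7 down [ 0.002 -0.002 -1.   ] q7 [1.06 1.12]
shift tool mm [2.5 2.  2.1]
turn about y deg -0.3 (or 179.7 )
blk px [210.  158.5] rect [17. 32.] world [ 0.4098 -0.288 ] sides mm 20.2 10.9 ang 44.7
blk px [357.5 235.5] rect [47. 43.] world [ 0.5162 -0.257 ] sides mm 28.7 34.8 ang 44.8
blk px [199.8 254.2] rect [ 9.7 40.2] world [ 0.449  -0.3434] sides mm 28.0 7.4 ang 48.7
```

View pics/w11c.png

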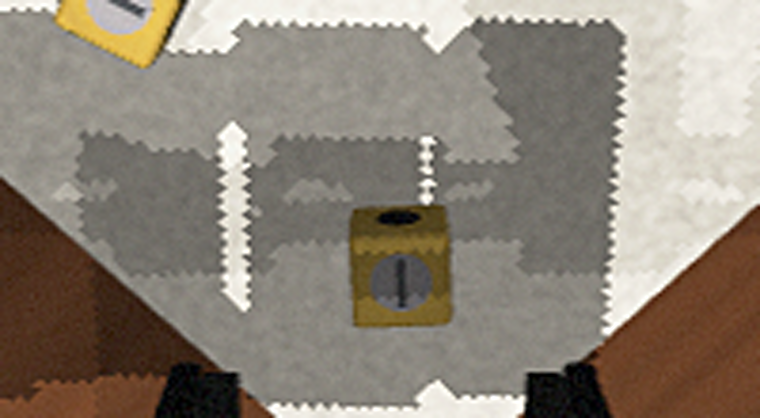

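The block is square to the jaws; its top face centre is at about (286,224.5).

```bash
python3 - <<'E'
from h import *
d=get_image('wrist'); p=onz(d,285.8,224.5,.021); print(p); plan([*p[:2],.0135],45)
E
```

```text
[ 0.47549222 -0.28580268  0.021     ]
t 22.88 p [ 0.4739 -0.2885  0.0766] F [0.1 0.6 0.4] w 0.424 jaw 44.7 down [ 0.002 -0.002 -1.   ] q7 [1.06 1.12]
shift tool mm [ 3.  63.1  1. ]
turn about y deg -0.3 (or 179.7 )
```

>>> {"op": "drive_tool", "data": {"increments": "3 20 1 0 150;0 22 0 0 150;0 0 0 0 150;0 11 0 0 150;0 10 0 0 150;0 0 0 0 150;0 0 0 0 235;0 0 0 0 235;0 0 0 0 235;0 0 0 0 235", "squeeze": 25}}

```text
time: 24.12
position: [0.4749, -0.2855, 0.0127]
tool_rot: [-1.484, -0.611, 0.61]
ft_force: [0.2, -0.5, 2.0]
grip_width: 0.201
```

>>> {"op": "drive_tool", "data": {"increments": "0 -10 0 0 235;0 -30 0 0 235;0 -30 0 0 235;0 -30 0 8 235;0 0 0 8 235;0 0 0 0 235"}}

```text
time: 24.88
position: [0.4746, -0.2854, 0.113]
tool_rot: [-1.536, -0.395, 0.394]
ft_force: [-0.4, -0.6, -0.5]
grip_width: 0.203
```

```bash
python3 - <<'E'
from h import *
plan([*pk(3),.08],28.8)
d=grab('wrist','w12.png'); big(d['img'],'w12c.png',(180,180,380,320),3.8)
E
```

```text
t 24.88 p [ 0.4746 -0.2854  0.113 ] F [-0.4 -0.6 -0.5] w 0.203 jaw 28.8 down [ 0.    -0.001 -1.   ] q7 [1.04 0.87]
shift tool mm [255.1  32.8 165.2]
turn about y deg 0.0 (or -180.0 )
```

View pics/w12c.png

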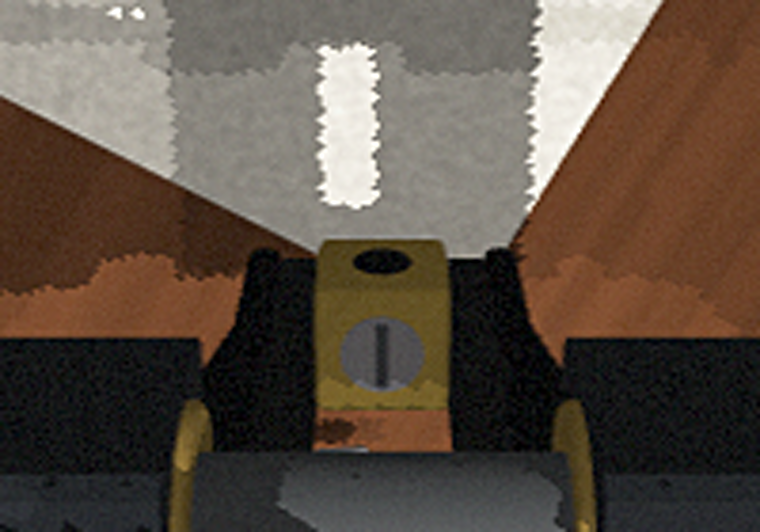

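```bash
cat >> h.py <<'E'
def held(d,u,v,up):
    s=ctrl.get_state(); Rm=R.from_rotvec(s['tool_rot']).as_matrix(); p=s['position']
    q=onz(d,u,v,p[2]+up); print('held offset tool mm',(Rm.T@(q-p)*1e3).round(1))
E
python3 - <<'E'
from h import *
d=get_image('wrist'); held(d,280.8,271.6,.0085)
E
```

```text
held offset tool mm [-0.5 -8.5 -0.1]
```

Held dead centre. Next, pocket 3.

>>> {"op": "drive_tool", "data": {"increments": "30 0 20 0 235;45 0 29 0 235;45 0 29 0 235;45 0 29 0 235;45 0 29 0 235;45 0 29 0 235;0 30 0 0 235;0 0 0 0 235;0 0 0 0 235"}}

```text
time: 26.1
position: [0.6186, -0.0191, 0.0824]
tool_rot: [-1.535, -0.392, 0.393]
ft_force: [0.9, -0.9, -0.1]
grip_width: 0.203
```

```bash
python3 - <<'E'
from h import *
plan([*pk(3),.0215],28.8)
d=grab('wrist','w13.png'); held(d,280.8,271.6,.0085)
E
```

```text
t 26.1 p [ 0.6186 -0.0191  0.0824] F [ 0.9 -0.9 -0.1] w 0.203 jaw 28.7 down [-0. -0. -1.] q7 [0.56 0.25]
shift tool mm [ 0.6 60.9  1.5]
turn about y deg -0.1 (or 179.9 )
held offset tool mm [-0.9 -8.5  0.8]
```

View pics/w13.png

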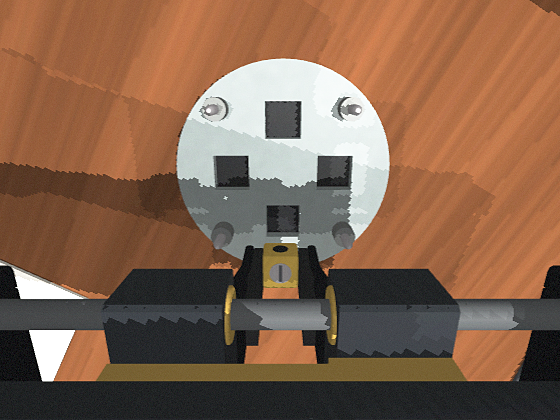

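The block at (281,268) is held and pocket 3 is at (283,219). I'll check the base pose from the pockets in this view.

```bash
python3 - <<'E'
from h import *
d=get_image('wrist'); im=d['img']; big(im,'w14.png',(205,90,360,245),3.8)
for i in range(4):
    a=np.radians(Y); r=np.array([[np.cos(a),-np.sin(a)],[np.sin(a),np.cos(a)]]); C=[]
    for s in [(1,1),(-1,-1)]:
        q=pk(i)+r@(np.array(s)*.0115); C.append((proj(d,[*q,.02])-[205,90])*3.8)
    print(np.round(C))
E
```

```text
[[557. 243.]
 [419. 373.]]
[[362.  37.]
 [224. 179.]]
[[161. 244.]
 [ 36. 373.]]
[[356. 432.]
 [230. 551.]]
```

View pics/w14.png

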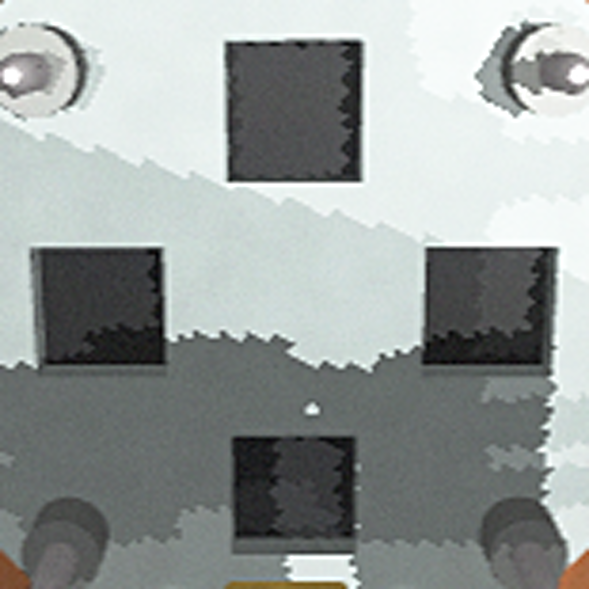

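The prediction agrees within about 0.6 mm. Lower it in.

>>> {"op": "drive_tool", "data": {"increments": "1 20 1 0 235;0 18 0 0 235;0 0 0 0 235;0 0 0 0 235"}}

```text
time: 26.7
position: [0.6191, -0.0165, 0.0441]
tool_rot: [-1.535, -0.393, 0.394]
ft_force: [0.7, 0.0, 0.1]
grip_width: 0.201
```

```bash
python3 - <<'E'
from h import *
plan([*pk(3),.0215],28.8)
E
```

```text
t 26.7 p [ 0.6191 -0.0165  0.0441] F [0.7 0.  0.1] w 0.201 jaw 28.8 down [-0.  0. -1.] q7 [0.54 0.23]
shift tool mm [-1.1 22.6 -0.6]
turn about y deg -0.0 (or 180.0 )
```

>>> {"op": "drive_tool", "data": {"increments": "-1 7 0 0 235;0 7 0 0 235;0 5 0 0 235;0 2.5 0 0 235;0 0 0 0 235;0 0 0 0 235"}}

```text
time: 27.45
position: [0.6184, -0.0171, 0.0229]
tool_rot: [-1.535, -0.394, 0.393]
ft_force: [0.6, 1.5, -0.6]
grip_width: 0.206
```

```bash
python3 - <<'E'
from h import *
plan([*pk(3),.0215],28.8)
d=grab('wrist','w15.png'); big(d['img'],'w15c.png',(180,150,380,320),3.8)
E
```

```text
t 27.45 p [ 0.6184 -0.0171  0.0229] F [ 0.6  1.5 -0.6] w 0.206 jaw 28.7 down [ 0. -0. -1.] q7 [0.53 0.22]
shift tool mm [-0.3  1.4 -0.4]
turn about y deg -0.1 (or 179.9 )
```

View pics/w15c.png

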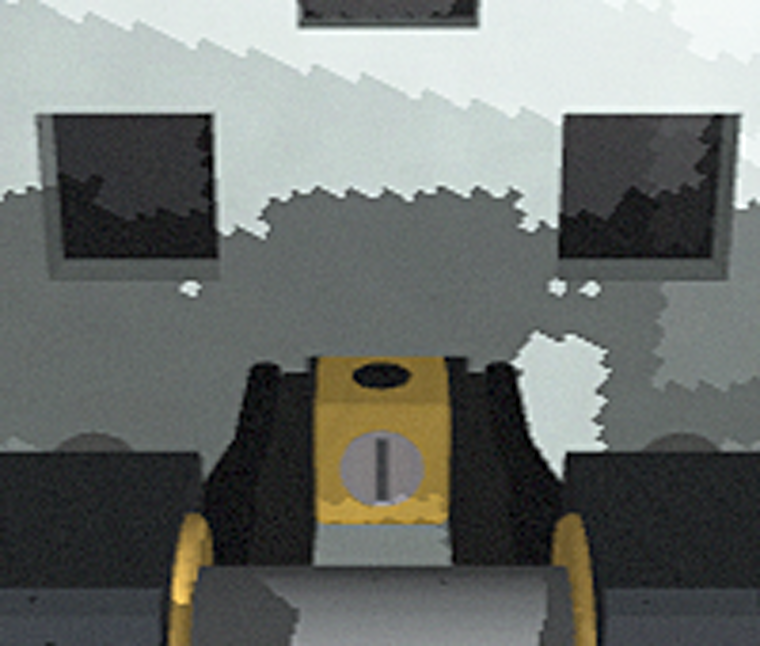

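The block is in the pocket with no side force. Release and rise.

>>> {"op": "drive_tool", "data": {"increments": "0 1 0 0 235;0 0 0 0 161;0 0 0 0 161;0 0 0 0 161;0 -20 0 0 161;0 -40 0 0 161;0 -40 0 0 161;0 -30 0 0 161;0 0 0 0 161"}}

```text
time: 28.62
position: [0.6205, -0.0167, 0.1562]
tool_rot: [-1.537, -0.399, 0.388]
ft_force: [-0.1, 0.6, -0.6]
grip_width: 0.369
```

```bash
python3 - <<'E'
from h import *
plan([.4064+.026,-.2824-.047,.12],15)
d=grab('wrist','w16.png'); big(d['img'],'w16c.png',(150,80,410,260),3)
E
```

```text
t 28.62 p [ 0.6205 -0.0167  0.1562] F [-0.1  0.6 -0.6] w 0.369 jaw 28.8 down [ 0.007 -0.001 -1.   ] q7 [0.58 0.29]
shift tool mm [-315.6   35.1 -183.5]
turn about y deg 13.8 (or -166.2 )
```

View pics/w16c.png

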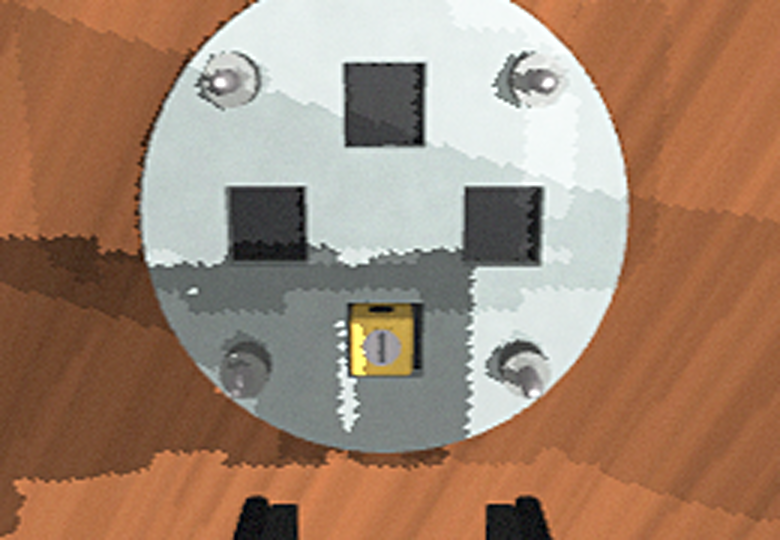

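The block is seated in pocket 3 (crop 383,342). Next is the block at (0.406, -0.282).

```bash
python3 - <<'E'
from h import *
plan([.4064,-.2824,.09],15)
E
```

```text
t 28.68 p [ 0.6192 -0.0169  0.154 ] F [-0.3 -0.3 -0.4] w 0.365 jaw 28.8 down [ 0.004 -0.001 -1.   ] q7 [0.58 0.29]
shift tool mm [-314.5   63.4 -130.2]
turn about y deg 13.8 (or -166.2 )
```

>>> {"op": "drive_tool", "data": {"increments": "-30 0 -12 0 150;-55 0 -23 0 150;-55 0 -23 0 150;-55 0 -23 0 150;-55 0 -23 0 150;-55 20 -23 0 150;-10 40 -3 7 150;0 0 0 7 150;0 0 0 0 150;0 0 0 0 150"}}

```text
time: 29.92
position: [0.4051, -0.282, 0.092]
tool_rot: [-1.561, -0.204, 0.204]
ft_force: [0.0, -1.6, 0.4]
grip_width: 0.408
```

```bash
python3 - <<'E'
from h import *
plan([.4064,-.2824,.0135],15)
d=grab('wrist','w17.png'); big(d['img'],'w17c.png',(180,130,380,270),3.8)
E
```

```text
t 29.93 p [ 0.4051 -0.282   0.092 ] F [ 0.  -1.6  0.4] w 0.408 jaw 14.9 down [ 0. -0. -1.] q7 [1.11 0.74]
shift tool mm [ 1.2 78.5 -0.7]
turn about y deg -0.1 (or 179.9 )
```

View pics/w17c.png

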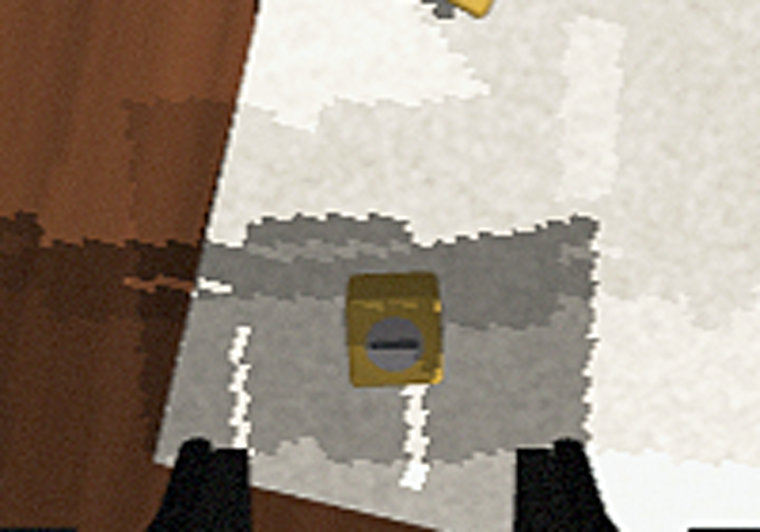

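```bash
python3 - <<'E'
from h import *
d=get_image('wrist'); p=onz(d,284,220.5,.021); print(p); plan([*p[:2],.0135],15)
E
```

```text
[ 0.40749709 -0.28379737  0.021     ]
t 30.02 p [ 0.4053 -0.2822  0.0922] F [-0.4  0.6 -0.2] w 0.414 jaw 14.9 down [ 0.    -0.001 -1.   ] q7 [1.11 0.74]
shift tool mm [ 1.7 78.7 -2.1]
turn about y deg -0.1 (or 179.9 )
```

>>> {"op": "drive_tool", "data": {"increments": "2 28 -1 -3 150;0 28 0 0 150;0 0 0 0 150;0 11 0 0 150;0 11 0 0 150;0 0 0 0 150;0 0 0 0 235;0 0 0 0 235;0 0 0 0 235;0 0 0 0 235"}}

```text
time: 31.28
position: [0.4073, -0.283, 0.0143]
tool_rot: [-1.558, -0.243, 0.243]
ft_force: [-0.2, 0.4, 2.8]
grip_width: 0.199
```

>>> {"op": "drive_tool", "data": {"increments": "0 -10 0 0 235;0 -30 0 0 235;0 -30 0 0 235;0 -30 0 -5 235;0 0 0 -6 235;0 0 0 0 235"}}

```text
time: 32.02
position: [0.407, -0.2829, 0.1146]
tool_rot: [-1.536, -0.393, 0.392]
ft_force: [-1.2, 0.5, -0.6]
grip_width: 0.198
```

```bash
python3 - <<'E'
from h import *
plan([*pk(2),.08],28.8)
d=grab('wrist','w18.png'); big(d['img'],'w18c.png',(180,180,380,320),3.8)
E
```

```text
t 32.02 p [ 0.407  -0.2829  0.1146] F [-1.2  0.5 -0.6] w 0.198 jaw 28.7 down [ 0.    -0.001 -1.   ] q7 [1.13 0.99]
shift tool mm [278.7  34.4 165.3]
turn about y deg -0.1 (or 179.9 )
```

View pics/w18c.png

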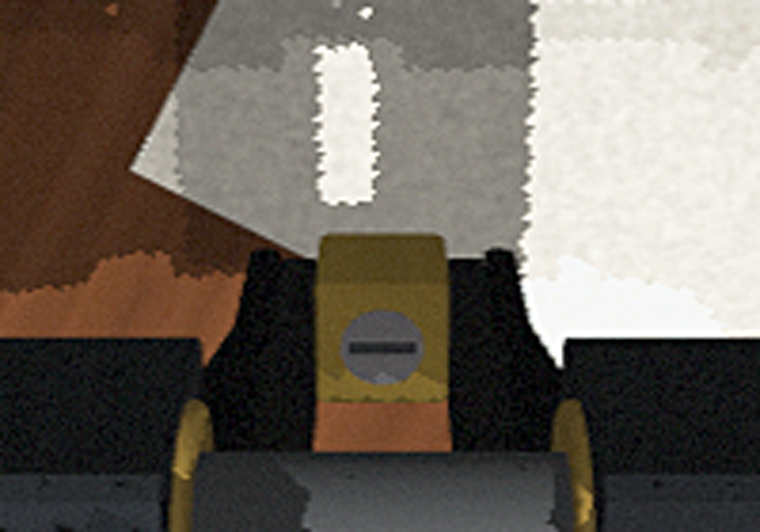

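Held squarely, about 0.8 mm toward tool +z. On to pocket 2.

>>> {"op": "drive_tool", "data": {"increments": "34 0 20 0 235;49 0 29 0 235;49 0 29 0 235;49 0 29 0 235;49 0 29 0 235;49 0 28 0 235;0 30 0 0 235;0 0 0 0 235;0 0 0 0 235"}}

```text
time: 33.2
position: [0.5726, -0.0058, 0.0841]
tool_rot: [-1.535, -0.391, 0.392]
ft_force: [-0.2, -0.9, -0.1]
grip_width: 0.202
```

```bash
python3 - <<'E'
from h import *
plan([*pk(2),.0223],28.8)
E
```

```text
t 33.2 p [ 0.5726 -0.0058  0.0841] F [-0.2 -0.9 -0.1] w 0.202 jaw 28.6 down [-0.001 -0.    -1.   ] q7 [0.63 0.24]
shift tool mm [ 0.5 61.8  1.6]
turn about y deg -0.2 (or 179.8 )
```

>>> {"op": "drive_tool", "data": {"increments": "0 20 1 0 235;0 18 0 0 235;0 0 0 0 235;0 0 0 0 235"}}

```text
time: 33.7
position: [0.5723, -0.0039, 0.0458]
tool_rot: [-1.535, -0.393, 0.393]
ft_force: [0.3, 0.7, -1.0]
grip_width: 0.203
```

```bash
python3 - <<'E'
from h import *
plan([*pk(2),.0223],28.8)
E
```

```text
t 33.7 p [ 0.5723 -0.0039  0.0458] F [ 0.3  0.7 -1. ] w 0.203 jaw 28.7 down [-0.  0. -1.] q7 [0.6  0.21]
shift tool mm [-0.2 23.5 -0.2]
turn about y deg -0.1 (or 179.9 )
```

>>> {"op": "drive_tool", "data": {"increments": "0 8 -0.8 0 235;0 7 0 0 235;0 5 0 0 235;0 2.5 0 0 235;0 0 0 0 235;0 0 0 0 235"}}

```text
time: 34.45
position: [0.5728, -0.0046, 0.0235]
tool_rot: [-1.535, -0.394, 0.393]
ft_force: [0.3, -0.3, -0.4]
grip_width: 0.199
```

```bash
python3 - <<'E'
from h import *
plan([*pk(2),.0223],28.8)
d=grab('wrist','w19.png'); big(d['img'],'w19c.png',(180,150,380,320),3.8)
E
```

```text
t 34.45 p [ 0.5728 -0.0046  0.0235] F [ 0.3 -0.3 -0.4] w 0.199 jaw 28.7 down [ 0. -0. -1.] q7 [0.59 0.19]
shift tool mm [-0.3  1.2  0.7]
turn about y deg -0.1 (or 179.9 )
```

View pics/w19c.png

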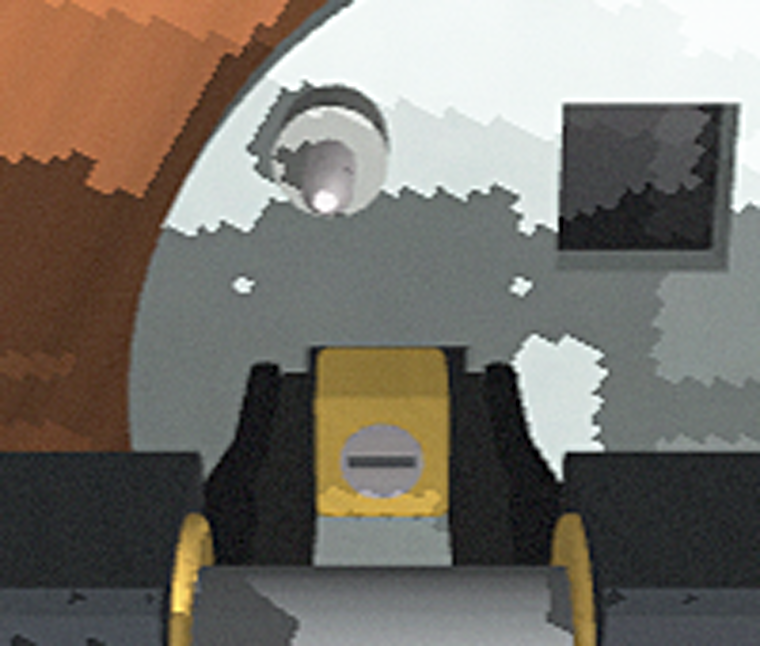

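In the pocket. Release and rise.

>>> {"op": "drive_tool", "data": {"increments": "0 1 0 0 235;0 0 0 0 161;0 0 0 0 161;0 0 0 0 161;0 -20 0 0 161;0 -40 0 0 161;0 -40 0 0 161;0 -30 0 0 161;0 0 0 0 161"}}

```text
time: 35.62
position: [0.5749, -0.0042, 0.1565]
tool_rot: [-1.538, -0.398, 0.389]
ft_force: [0.4, -0.0, -0.6]
grip_width: 0.373
```

```bash
python3 - <<'E'
from h import *
plan([.3993,-.2104,.09],-19)
d=grab('wrist','w20.png'); big(d['img'],'w20c.png',(150,80,410,260),3)
d=grab('top','t2.png'); big(d['img'],'t2c.png',(205,120,425,270),3.6)
E
```

```text
t 35.62 p [ 0.5749 -0.0042  0.1565] F [ 0.4 -0.  -0.6] w 0.373 jaw 28.8 down [ 0.007 -0.001 -1.   ] q7 [0.66 0.29]
shift tool mm [-253.4   65.5  -96. ]
turn about y deg 47.8 (or -132.2 )
```

View pics/w20c.png

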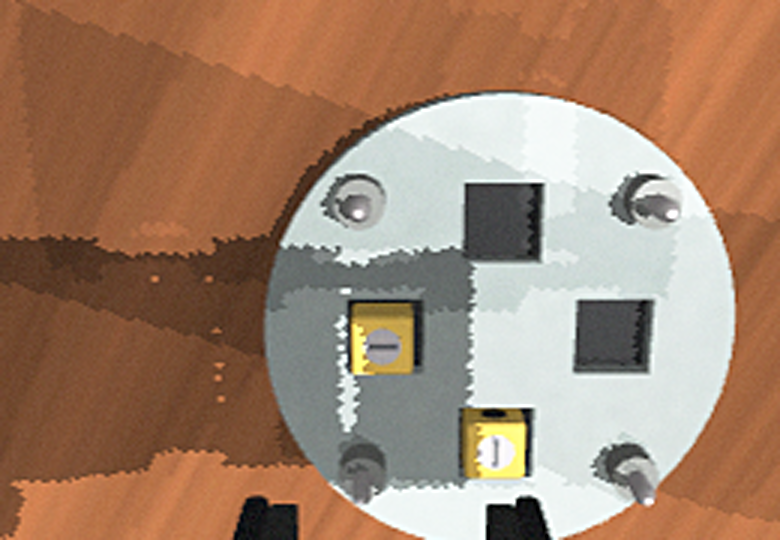

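View pics/t2c.png

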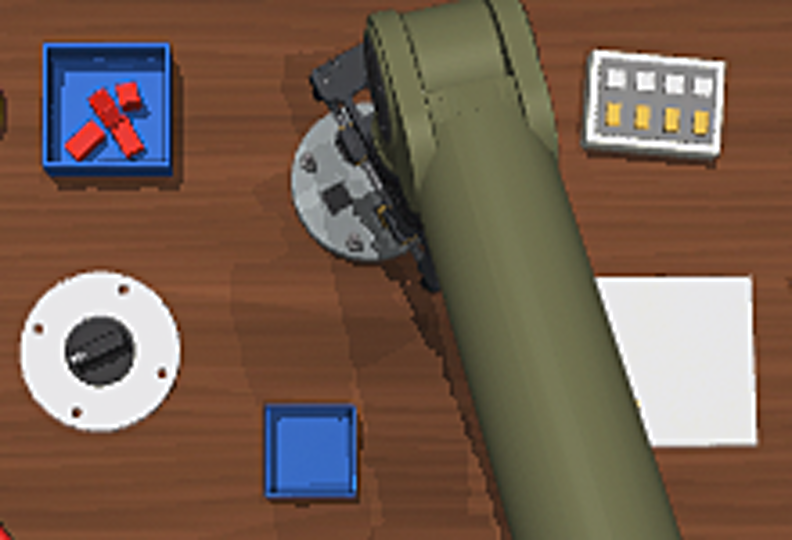

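Blocks are in pockets 2 and 3, and all four plugs are in the bin. Now the last block.

>>> {"op": "drive_tool", "data": {"increments": "-34 0 -12 0 150;-55 0 -21 0 150;-55 0 -21 0 150;-55 0 -21 0 150;-54 20 -21 0 150;0 45 0 9 150;0 0 0 10 150;0 0 0 10 150;0 0 0 10 150;0 0 0 9 150;0 0 0 0 150;0 0 0 0 150"}}

```text
time: 37.22
position: [0.3965, -0.2102, 0.0869]
tool_rot: [-1.554, 0.262, -0.261]
ft_force: [-1.1, -0.2, -0.8]
grip_width: 0.414
```

```bash
python3 - <<'E'
from h import *
plan([.3993,-.2104,.0135],-19)
d=grab('wrist','w21.png'); big(d['img'],'w21c.png',(180,130,380,270),3.8)
E
```

```text
t 37.23 p [ 0.3965 -0.2102  0.0869] F [-1.1 -0.2 -0.8] w 0.414 jaw -19.1 down [-0.001  0.001 -1.   ] q7 [1.08 0.07]
shift tool mm [ 2.8 73.4  0.7]
turn about y deg -0.1 (or 179.9 )
```

View pics/w21c.png

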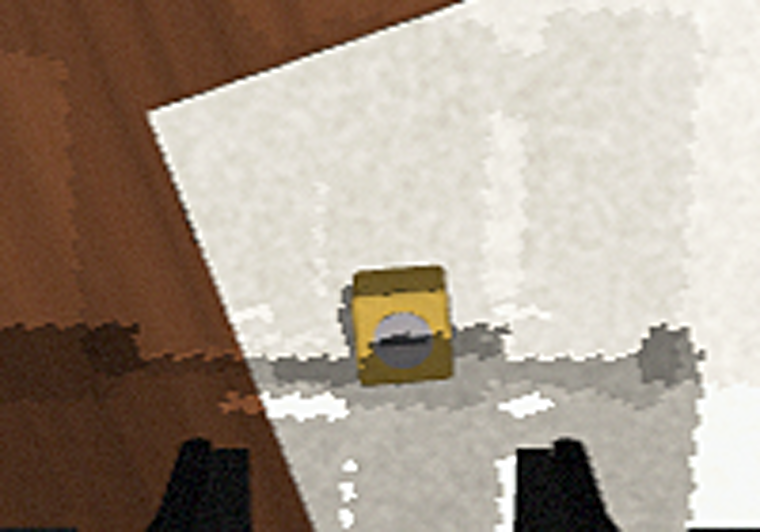

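```bash
python3 - <<'E'
from h import *
d=get_image('wrist'); p=onz(d,286,219.2,.021); print(p); plan([*p[:2],.0135],-16)
E
```

```text
[ 0.39988433 -0.21122762  0.021     ]
t 37.33 p [ 0.3968 -0.2103  0.0871] F [-0.1  0.2 -0.2] w 0.415 jaw -19.2 down [-0.  0. -1.] q7 [1.08 0.07]
shift tool mm [ 3.3 73.6  0.2]
turn about y deg -3.2 (or 176.8 )
```

>>> {"op": "drive_tool", "data": {"increments": "3 26 0 -3 150;0 26 0 0 150;0 0 0 0 150;0 11 0 0 150;0 10 0 0 150;0 0 0 0 150;0 0 0 0 235;0 0 0 0 235;0 0 0 0 235;0 0 0 0 235"}}

```text
time: 38.58
position: [0.4001, -0.2117, 0.0147]
tool_rot: [-1.56, 0.222, -0.223]
ft_force: [-0.3, -1.0, 2.7]
grip_width: 0.2
```

>>> {"op": "drive_tool", "data": {"increments": "0 -10 0 0 235;0 -30 0 0 235;0 -30 0 0 235;0 -30 0 -9 235;0 0 0 -9 235;0 0 0 -9 235;0 0 0 -9 235;0 0 0 -9 235;0 0 0 0 235;0 0 0 0 235"}}

```text
time: 39.83
position: [0.3999, -0.2114, 0.1146]
tool_rot: [-1.535, -0.391, 0.391]
ft_force: [0.9, -0.4, -0.5]
grip_width: 0.205
```

```bash
python3 - <<'E'
from h import *
plan([*pk(1),.08],28.8)
d=grab('wrist','w22.png'); big(d['img'],'w22c.png',(180,180,380,320),3.8)
E
```

```text
t 39.83 p [ 0.3999 -0.2114  0.1146] F [ 0.9 -0.4 -0.5] w 0.205 jaw 28.6 down [ 0. -0. -1.] q7 [1.1  0.93]
shift tool mm [284.4  34.6 133.6]
turn about y deg -0.2 (or 179.8 )
```

View pics/w22c.png

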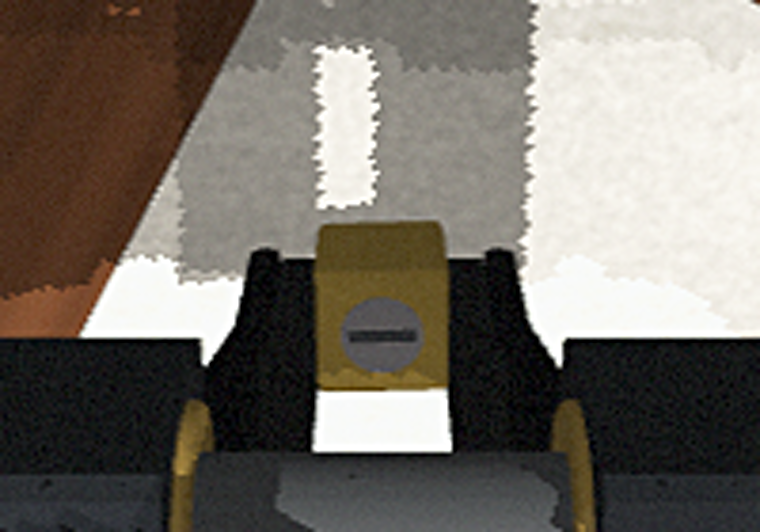

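```bash
python3 - <<'E'
from h import *
d=get_image('wrist'); held(d,280.6,267.9,.0063); held(d,280.6,180+347/3.8,.0067)
E
```

```text
held offset tool mm [-0.7 -6.3  1.1]
held offset tool mm [-0.7 -6.7 -0.6]
```

The block sits about 1.2 mm toward tool +z, which I'll correct for. On to pocket 1.

>>> {"op": "drive_tool", "data": {"increments": "34 0 17 0 235;50 0 23 0 235;50 0 23 0 235;50 0 23 0 235;50 0 23 0 235;50 0 23 0 235;0 30 0 0 235;0 0 0 0 235;0 0 0 0 235"}}

```text
time: 41.05
position: [0.5854, 0.0399, 0.0848]
tool_rot: [-1.536, -0.392, 0.392]
ft_force: [1.3, -0.1, 0.1]
grip_width: 0.203
```

```bash
python3 - <<'E'
from h import *
plan([*pk(1),.0227],28.8)
d=grab('wrist','w23.png'); big(d['img'],'w23c.png',(180,120,380,290),3.8)
E
```

```text
t 41.05 p [0.5854 0.0399 0.0848] F [ 1.3 -0.1  0.1] w 0.203 jaw 28.6 down [ 0.    -0.001 -1.   ] q7 [0.57 0.13]
shift tool mm [ 1.2 62.1  1.8]
turn about y deg -0.2 (or 179.8 )
```

View pics/w23c.png

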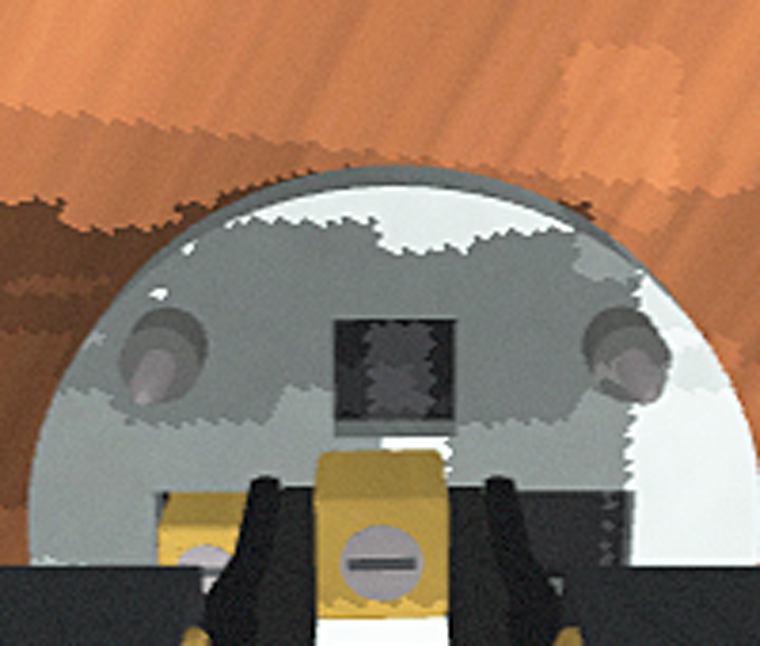

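>>> {"op": "drive_tool", "data": {"increments": "1 20 0.5 0 235;0 18 0 0 235;0 0 0 0 235;0 0 0 0 235"}}

```text
time: 41.6
position: [0.586, 0.0419, 0.0462]
tool_rot: [-1.534, -0.393, 0.393]
ft_force: [1.5, -0.1, -0.3]
grip_width: 0.199
```

```bash
python3 - <<'E'
from h import *
plan([*pk(1),.0227],28.8)
E
```

```text
t 41.6 p [0.586  0.0419 0.0462] F [ 1.5 -0.1 -0.3] w 0.199 jaw 28.8 down [-0.  0. -1.] q7 [0.55 0.1 ]
shift tool mm [-0.3 23.5  0.2]
turn about y deg -0.0 (or 180.0 )
```

>>> {"op": "drive_tool", "data": {"increments": "-0.3 8 -1 0 235;0 7 0 0 235;0 5 0 0 235;0 2.5 0 0 235;0 0 0 0 235;0 0 0 0 235"}}

```text
time: 42.35
position: [0.5864, 0.0408, 0.0241]
tool_rot: [-1.535, -0.394, 0.393]
ft_force: [-1.6, -0.0, 0.1]
grip_width: 0.2
```

```bash
python3 - <<'E'
from h import *
plan([*pk(1),.0227],28.8)
E
```

```text
t 42.35 p [0.5864 0.0408 0.0241] F [-1.6 -0.   0.1] w 0.2 jaw 28.7 down [ 0. -0. -1.] q7 [0.54 0.09]
shift tool mm [-0.1  1.4  1.4]
turn about y deg -0.1 (or 179.9 )
```

>>> {"op": "drive_tool", "data": {"increments": "0 1.2 0 0 235;0 0 0 0 161;0 0 0 0 161;0 0 0 0 161;0 -20 0 0 161;0 -40 0 0 161;0 -40 0 0 161;0 -30 -30 0 0;0 0 0 0 0;0 0 0 0 0"}}

```text
time: 43.6
position: [0.6002, 0.015, 0.153]
tool_rot: [-1.534, -0.393, 0.393]
ft_force: [-0.3, 0.8, -0.5]
grip_width: 0.624
```

```bash
python3 - <<'E'
from h import *
d=grab('wrist','w24.png'); big(d['img'],'w24c.png',(150,80,410,260),3)
d=grab('top','t3.png'); big(d['img'],'t3c.png',(205,120,425,270),3.6)
im=d['img']; hsv=cv2.cvtColor(im,cv2.COLOR_RGB2HSV)
m=cv2.inRange(hsv,(0,0,150),(180,60,255)); z=np.zeros_like(m); z[190:245,205:262]=m[190:245,205:262]
cs,_=cv2.findContours(z,cv2.RETR_EXTERNAL,cv2.CHAIN_APPROX_NONE); c=max(cs,key=cv2.contourArea); e=cv2.fitEllipse(c); print(e,onz(d,*e[0],.003))
plan([0.47,.245,.2],None)
E
```

```text
((232.24774169921875, 217.1464080810547), (43.2000732421875, 43.738059997558594), 35.983909606933594) [0.45339714 0.2516557  0.003     ]
t 43.7 p [0.5996 0.0154 0.152 ] F [ 0.4  0.1 -0.7] w 0.717 jaw 28.8 down [-0.002  0.    -1.   ] q7 [0.62 0.21]
shift tool mm [ -2.9 -47.7 263.7]
```

View pics/w24c.png

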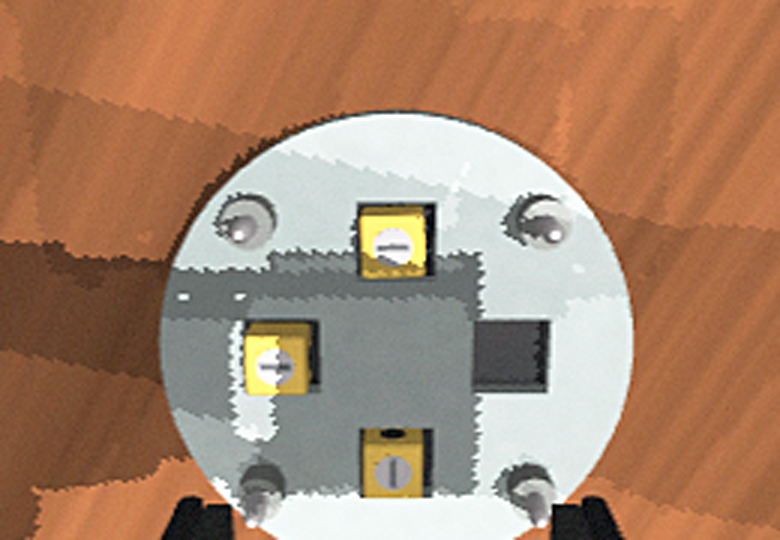

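View pics/t3c.png

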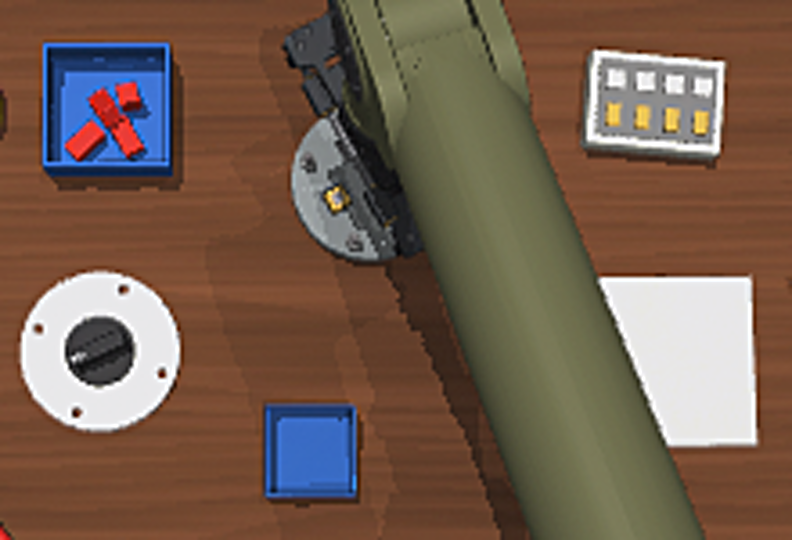

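Three blocks are seated in pockets 1, 2 and 3, and the card is empty. Now the cover, at about (0.453, 0.252).

```bash
python3 - <<'E'
from h import *
plan([0.487,.197,.2],None)
E
```

```text
t 43.7 p [0.5996 0.0154 0.152 ] F [ 0.4  0.1 -0.7] w 0.717 jaw 28.8 down [-0.002  0.    -1.   ] q7 [0.62 0.21]
shift tool mm [-11.2 -47.7 213.4]
```

>>> {"op": "drive_tool", "data": {"increments": "0 -30 40 0 0;-3 -18 45 0 0;-4 0 45 0 0;-4 0 45 0 0;0 0 38 0 0;0 0 0 0 0;0 0 0 0 0"}}

```text
time: 44.58
position: [0.4882, 0.1955, 0.2001]
tool_rot: [-1.535, -0.393, 0.395]
ft_force: [0.4, -0.5, 0.1]
grip_width: 1.0
```

```bash
python3 - <<'E'
from h import *
plan([0.487,.197,.2],None)
d=grab('wrist','w25.png')
E
```

```text
t 44.58 p [0.4882 0.1955 0.2001] F [ 0.4 -0.5  0.1] w 1.0 jaw 28.8 down [-0.001 -0.001 -1.   ] q7 [ 0.49 -0.04]
shift tool mm [-0.4  0.1  1.9]
```

View pics/w25.png

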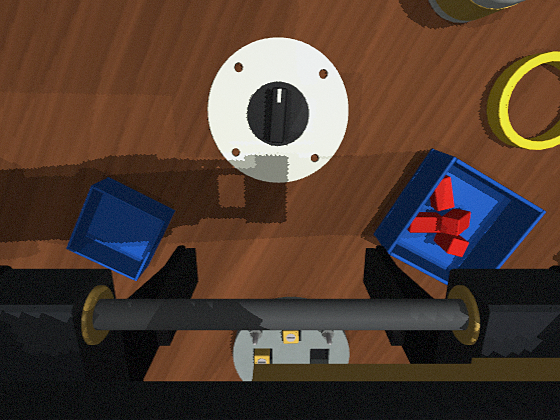

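The cover is centred at (278,109) with its knob bar near vertical in the image. The holes are at about (238,67), (323,73), (315,157) and (235,152). I'll measure the centre and yaw from them.

```bash
cat >> h.py <<'E'
def holes(d,cx,cy,r,zt,hr=0.045):
    im=d['img']; hsv=cv2.cvtColor(im,cv2.COLOR_RGB2HSV)
    white=cv2.inRange(hsv,(0,0,95),(180,70,255)); 
    yy,xx=np.mgrid[:420,:560]; disc=((xx-cx)**2+(yy-cy)**2<(r*0.93)**2)&((xx-cx)**2+(yy-cy)**2>(r*0.6)**2)
    m=((white==0)&disc).astype(np.uint8); out=[]
    for s,c,b in blobs(m,8):
        if s[2]<25 and s[3]<25:
            w=onz(d,*c,zt); out.append(w[:2]); print('hole',s[2:],c.round(1),w.round(4))
    return np.array(out)
E
python3 - <<'E'
from h import *
d=get_image('wrist'); H=holes(d,278,109,70,.005)
c=H.mean(0); print('c',c)
for h in H: v=h-c; print(np.hypot(*v), (np.degrees(np.arctan2(v[1],v[0]))-45)%90)
big(d['img'],'w25c.png',(200,30,360,190),3.6)
# knob bar: top at z .031
E
```

```text
hole [ 8 10 61] [237.7  66.2] [0.3985 0.2716 0.005 ]
hole [ 8  9 58] [322.6  72.8] [0.4731 0.3057 0.005 ]
hole [ 7  8 46] [235.2 151.3] [0.4328 0.197  0.005 ]
hole [ 7  8 46] [314.1 156.8] [0.5072 0.2313 0.005 ]
c [0.45290431 0.25138421]
0.05806168563559148 24.67542285480681
0.05790815663319616 24.576040396136293
0.05797956440087278 24.763210232841857
0.05787245008179923 24.746137964762283
```

View pics/w25c.png

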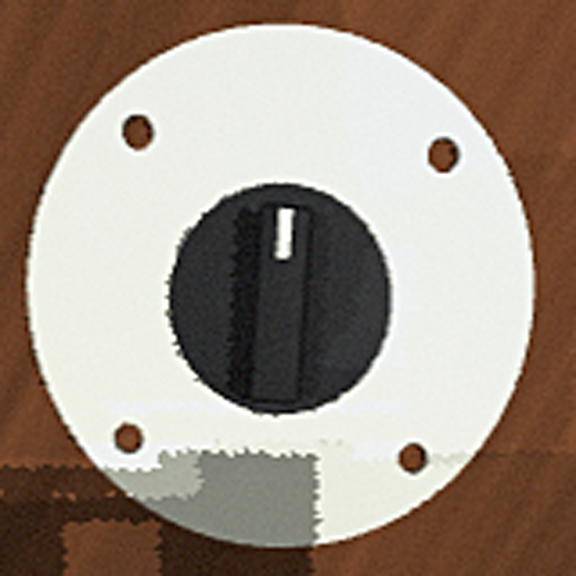

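Centre (0.4529, 0.2514), yaw 24.7° (mod 90). The bar is across the jaws. Next, hover over the knob.

```bash
sed -i 's/^B=.*/B=np.array([0.6022,0.0118]); Y=28.8/' h.py;python3 - <<'E'
from h import *
plan([.4529,.2514,.08],24.7)
E
```

```text
t 44.67 p [0.4889 0.1947 0.2002] F [-0.6  0.2  0.9] w 0.998 jaw 28.7 down [-0.001 -0.    -1.   ] q7 [ 0.49 -0.04]
shift tool mm [ -4.3 120.2  67. ]
turn about y deg 4.0 (or -176.0 )
```

>>> {"op": "drive_tool", "data": {"increments": "-4 0 34 0 138;0 40 33 0 138;0 40 0 4 138;0 40 0 0 138;0 0 0 0 138;0 0 0 0 138;0 0 0 0 138", "squeeze": 45}}

```text
time: 45.55
position: [0.4543, 0.2531, 0.0824]
tool_rot: [-1.544, -0.34, 0.336]
ft_force: [-0.2, -0.2, 0.1]
grip_width: 0.464
```

```bash
python3 - <<'E'
from h import *
plan([.4529,.2514,.016],24.7)
d=grab('wrist','w26.png')
E
```

```text
t 45.55 p [0.4543 0.2531 0.0824] F [-0.2 -0.2  0.1] w 0.464 jaw 24.7 down [ 0.003  0.001 -1.   ] q7 [ 0.32 -0.35]
shift tool mm [-2.2 66.4 -1. ]
turn about y deg -0.0 (or 180.0 )
```

View pics/w26.png

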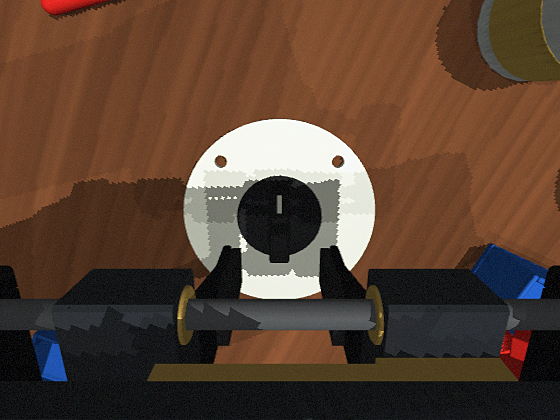

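```bash
python3 - <<'E'
from h import *
d=get_image('top'); print('can',onz(d,172,186,.09).round(3)); print(proj(d,[.539,.291,.09]),proj(d,[.524,.325,.09]))
d=get_image('wrist'); print(onz(d,279,204,.031).round(4),'bar far end')
H=holes(d,280,209,95,.005)
E
```

```text
can [0.541 0.425 0.09 ]
[216.59693662 186.39921271] [205.19243452 191.37333802]
[0.4454 0.2675 0.031 ] bar far end
hole [ 11  12 100] [221.2 161. ] [0.3989 0.2718 0.005 ]
hole [ 11  12 105] [338.2 161.3] [0.4733 0.3058 0.005 ]
```

The can is clear and the hole positions repeat. Descend and grip.

>>> {"op": "drive_tool", "data": {"increments": "-2 25 -1 0 138;0 25 0 0 138;0 0 0 0 138;0 8 0 0 138;0 6 0 0 138;0 0 0 0 138;0 0 0 0 138"}}

```text
time: 46.58
position: [0.4516, 0.2511, 0.0169]
tool_rot: [-1.544, -0.339, 0.338]
ft_force: [0.3, 0.3, 0.3]
grip_width: 0.464
```

```bash
python3 - <<'E'
from h import *
plan([.4529,.2514,.016],24.7)
E
```

```text
t 46.58 p [0.4516 0.2511 0.0169] F [0.3 0.3 0.3] w 0.464 jaw 24.7 down [ 0.  0. -1.] q7 [ 0.26 -0.43]
shift tool mm [ 1.3  0.9 -0.3]
turn about y deg 0.0 (or -180.0 )
```

>>> {"op": "drive_tool", "data": {"increments": "1 0 0 0 138;0 0 0 0 250;0 0 0 0 250;0 0 0 0 250;0 0 0 0 250;0 -6 0 0 250;0 -15 0 0 250;0 -25 0 0 250;0 -30 0 0 250;0 0 0 0 250;0 0 0 0 250"}}

```text
time: 47.95
position: [0.4521, 0.251, 0.0925]
tool_rot: [-1.545, -0.338, 0.339]
ft_force: [0.4, -0.9, -1.9]
grip_width: 0.156
```

```bash
python3 - <<'E'
from h import *
plan([*B,.1],28.8)
d=grab('wrist','w27.png')
E
```

```text
t 47.95 p [0.4521 0.251  0.0925] F [ 0.4 -0.9 -1.9] w 0.156 jaw 24.7 down [-0.    -0.001 -1.   ] q7 [ 0.34 -0.34]
shift tool mm [  36.2   -7.3 -280. ]
turn about y deg -4.1 (or 175.9 )
```

View pics/w27.png

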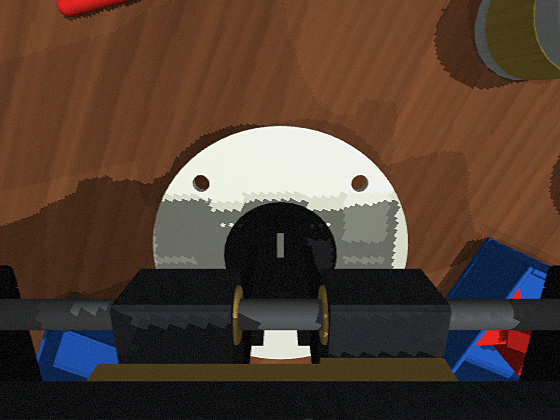

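The cover is lifted level, with visible holes at (201,183) and (360,183). I'll measure where it sits in the grip.

```bash
cat >> h.py <<'E'
def coverpose(d,cx,cy,r,dz):
    s=ctrl.get_state(); Rm=R.from_rotvec(s['tool_rot']).as_matrix(); p=s['position']
    H=holes(d,cx,cy,r,p[2]-dz); 
    T=np.array([Rm.T@(np.array([*h,p[2]-dz])-p)*1e3 for h in H]); print(T.round(1))
    H=H[np.argsort(T[:,0])]; v=H[1]-H[0]; L=np.hypot(*v); a=np.arctan2(v[1],v[0]); m=H.mean(0); n=np.array([-np.sin(a),np.cos(a)])
    c=m-.041*n; print('L mm',L*1e3,'yaw',np.degrees(a),'centre cam-world',c.round(4),'vs TCP tool mm',(Rm.T@(np.array([*c,p[2]])-p)*1e3).round(1))
    print('to base: shift tool',(Rm.T@(np.array([*(B-c),0]))*1e3).round(1),'world yaw err',np.degrees(a)-Y)
E
python3 - <<'E'
from h import *
d=get_image('wrist'); coverpose(d,280,250,130,.0115)
E
```

```text
hole [ 16  17 174] [201.3 182.3] [0.3966 0.2705 0.0803]
hole [ 16  17 198] [359.2 182.6] [0.471  0.3046 0.0803]
[[-41.8  11.6  40.8]
 [ 40.1  11.4  40.7]]
L mm 81.88924504828114 yaw 24.66774277899845 centre cam-world [0.4509 0.2503] vs TCP tool mm [-0.9  0.  -0.2]
to base: shift tool [  37.5   -0.  -279.9] world yaw err -4.132257221001552
```

Cover centred in the grip (yaw error is the expected 4.1°). Carry it over the base.

>>> {"op": "drive_tool", "data": {"increments": "4 -5 -25 0 250;6 0 -45 0 250;6 0 -45 0 250;6 0 -45 0 250;6 0 -45 0 250;6 0 -45 0 250;3 0 -27 -4.1 250;0 0 0 0 250;0 0 0 0 250;0 0 0 0 250"}}

```text
time: 49.3
position: [0.6011, 0.0171, 0.0975]
tool_rot: [-1.534, -0.396, 0.397]
ft_force: [-0.0, 0.8, -2.0]
grip_width: 0.154
```

```bash
python3 - <<'E'
from h import *
plan([*B,.065],28.8)
d=grab('wrist','w28.png');coverpose(d,280,250,130,.0115)
E
```

```text
t 49.3 p [0.6011 0.0171 0.0975] F [-0.   0.8 -2. ] w 0.154 jaw 29.0 down [-0.001  0.    -1.   ] q7 [0.62 0.17]
shift tool mm [-1.6 32.5 -5.2]
turn about y deg 0.2 (or -179.8 )
hole [ 16  16 173] [201.3 182.1] [0.5446 0.0329 0.0861]
hole [13 12 35] [362.7 186.4] [0.6189 0.0715 0.0861]
[[-41.8  11.5  41.4]
 [ 41.9  11.5  39.2]]
L mm 83.68791546655936 yaw 27.466901137236963 centre cam-world [0.6007 0.0158] vs TCP tool mm [-1.   0.  -0.6]
to base: shift tool [-0.6 -0.  -4.2] world yaw err -1.3330988627630376
```

View pics/w28.png

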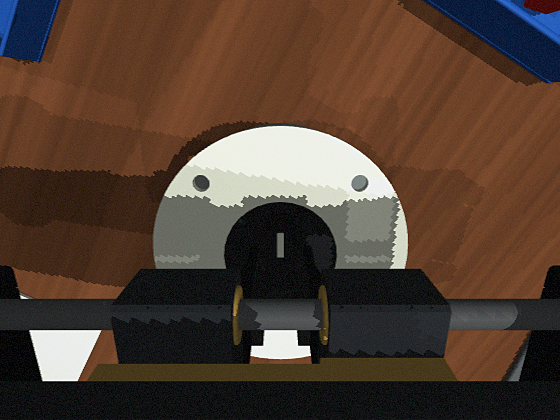

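The right hole was mis-segmented because the pale base shows through it, so I'll use the earlier grip offset. Shift about (-0.7, -5) and lower to just above the pins.

>>> {"op": "drive_tool", "data": {"increments": "-0.7 10 -5 0.2 250;0 13 0 0 250;0 0 0 0 250;0 0 0 0 250"}}

```text
time: 49.85
position: [0.6036, 0.0108, 0.0745]
tool_rot: [-1.535, -0.392, 0.392]
ft_force: [0.0, 0.3, -0.8]
grip_width: 0.16
```

```bash
python3 - <<'E'
from h import *
plan([*B,.065],28.8)
d=grab('wrist','w29.png');big(d['img'],'w29c.png',(180,150,380,220),3.9)
s=ctrl.get_state()
for sgn in (45,135):
    a=np.radians(Y+sgn); q=B+.058*np.array([np.cos(a),np.sin(a)]); print('pin tip px',proj(d,[*q,.048]).round(1),'pin at cover top plane',(proj(d,[*q,.048])-[180,150])*3.9)
E
```

```text
t 49.85 p [0.6036 0.0108 0.0745] F [ 0.   0.3 -0.8] w 0.16 jaw 28.7 down [-0.  0. -1.] q7 [0.61 0.16]
shift tool mm [-0.7  9.5  1.5]
turn about y deg -0.1 (or 179.9 )
pin tip px [354.  173.1] pin at cover top plane [678.54002509  90.26660181]
pin tip px [206.9 173.4] pin at cover top plane [104.945698    91.24153728]
```

View pics/w29c.png

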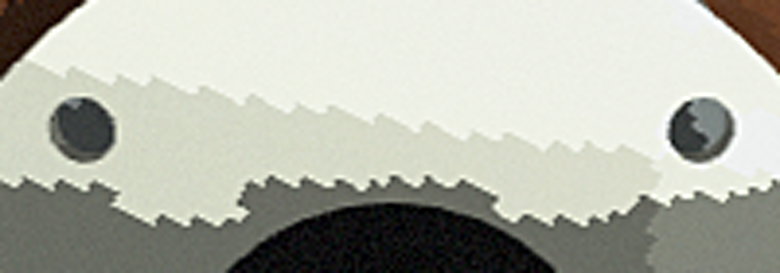

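>>> {"op": "drive_tool", "data": {"increments": "0.2 3 1.6 0 250;0 0 0 0 250;0 0 0 0 250;0 0 0 0 250"}}

```text
time: 50.4
position: [0.6032, 0.0121, 0.0718]
tool_rot: [-1.535, -0.392, 0.392]
ft_force: [0.4, -0.4, -0.1]
grip_width: 0.155
```

```bash
python3 - <<'E'
from h import *
plan([*B,.065],28.8)
grab('wrist');plan([*B,.065],28.8);grab('wrist');plan([*B,.065],28.8);
E
```

```text
t 50.4 p [0.6032 0.0121 0.0718] F [ 0.4 -0.4 -0.1] w 0.155 jaw 28.6 down [ 0. -0. -1.] q7 [0.61 0.15]
shift tool mm [-1.   6.8  0.2]
turn about y deg -0.2 (or 179.8 )
t 50.45 p [0.6031 0.012  0.0717] F [ 0.9  0.3 -1.6] w 0.158 jaw 28.6 down [ 0. -0. -1.] q7 [0.61 0.15]
shift tool mm [-0.9  6.7  0.2]
turn about y deg -0.2 (or 179.8 )
t 50.5 p [0.6032 0.0121 0.0717] F [ 0.1 -0.  -1.4] w 0.154 jaw 28.6 down [ 0. -0. -1.] q7 [0.61 0.15]
shift tool mm [-1.   6.7  0.2]
turn about y deg -0.2 (or 179.8 )
```

Aligned within 0.4 mm. Lower onto the pin tips and check the force.

>>> {"op": "drive_tool", "data": {"increments": "0 3 -0.2 -0.2 250;0 3 0 0 250;0 2 0 0 250;0 2 0 0 250;0 0 0 0 250;0 0 0 0 250", "squeeze": 30}}

```text
time: 51.25
position: [0.6032, 0.012, 0.0617]
tool_rot: [-1.535, -0.395, 0.395]
ft_force: [-0.7, 0.0, -1.5]
grip_width: 0.159
```

```bash
python3 - <<'E'
from h import *
plan([*B,.0485],28.8)
d=grab('wrist','w30.png');big(d['img'],'w30c.png',(180,150,380,220),3.9)
E
```

```text
t 51.25 p [0.6032 0.012  0.0617] F [-0.7  0.  -1.5] w 0.159 jaw 28.8 down [ 0. -0. -1.] q7 [0.61 0.15]
shift tool mm [-1.  13.2  0.4]
turn about y deg 0.0 (or -180.0 )
```

View pics/w30c.png

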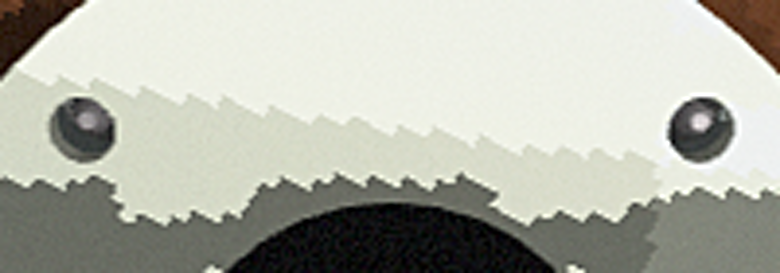

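Pin tips show inside both visible holes, symmetric, with no contact force. Continue down.

>>> {"op": "drive_tool", "data": {"increments": "0 3 0 0 250;0 3 0 0 250;0 2 0 0 250;0 2 0 0 250;0 0 0 0 250;0 0 0 0 250"}}

```text
time: 52.05
position: [0.6033, 0.012, 0.0517]
tool_rot: [-1.535, -0.395, 0.395]
ft_force: [0.7, 0.7, -1.8]
grip_width: 0.159
```

```bash
python3 - <<'E'
from h import *
plan([*B,.0485],28.8)
d=grab('wrist','w31.png');big(d['img'],'w31c.png',(180,150,380,220),3.9)
E
```

```text
t 52.05 p [0.6033 0.012  0.0517] F [ 0.7  0.7 -1.8] w 0.159 jaw 28.8 down [ 0. -0. -1.] q7 [0.6  0.14]
shift tool mm [-1.   3.2  0.4]
turn about y deg 0.0 (or -180.0 )
```

View pics/w31c.png

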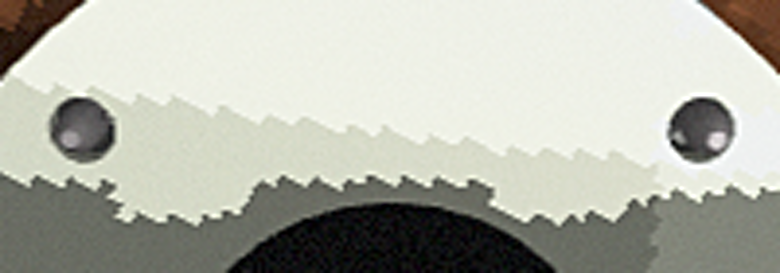

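Pins are coming up through the holes. Last few millimetres, with a force check.

>>> {"op": "drive_tool", "data": {"increments": "0 1.5 0 0 250;0 1 0 0 250;0 1 0 0 250;0 0.5 0 0 250;0 0 0 0 250;0 0 0 0 250"}}

```text
time: 52.85
position: [0.6032, 0.0119, 0.0487]
tool_rot: [-1.535, -0.394, 0.395]
ft_force: [-2.2, -0.6, 6.6]
grip_width: 0.157
```

```bash
python3 - <<'E'
from h import *
plan([*B,.0485],28.8)
d=grab('wrist','w32.png');big(d['img'],'w32c.png',(150,120,410,320),3)
d=grab('scene','s5.png');big(d['img'],'s5c.png',(220,180,340,280),6)
E
```

```text
t 52.85 p [0.6032 0.0119 0.0487] F [-2.2 -0.6  6.6] w 0.157 jaw 28.8 down [-0.    -0.001 -1.   ] q7 [0.6  0.14]
shift tool mm [-0.9  0.2  0.4]
turn about y deg 0.0 (or -180.0 )
```

View pics/w32c.png

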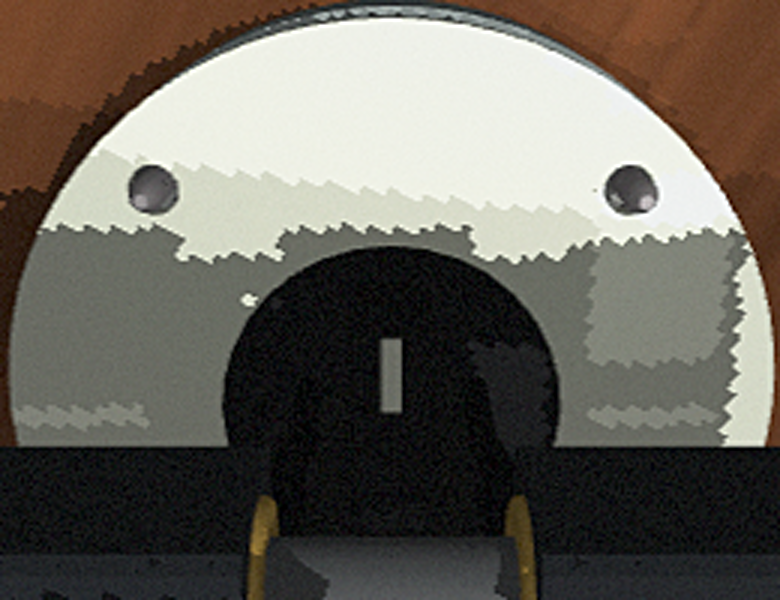

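View pics/s5c.png

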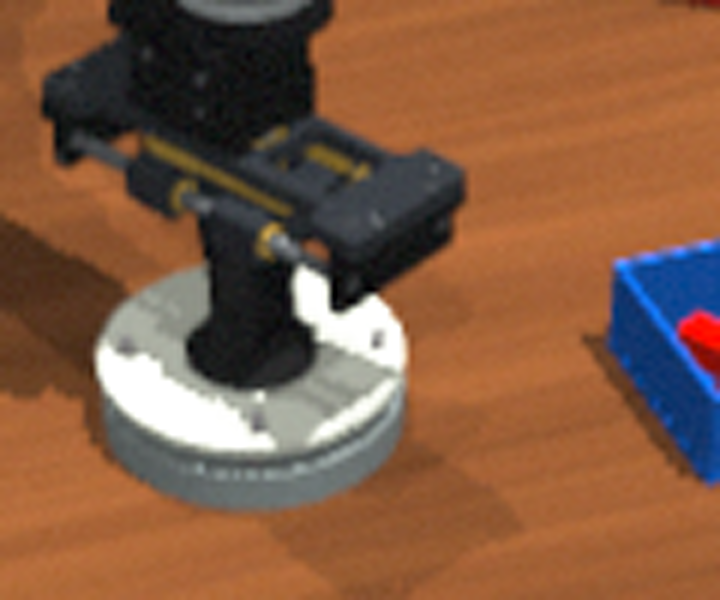

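There's about 8 N of contact at the expected home height. Release, rise and step aside.

>>> {"op": "drive_tool", "data": {"increments": "0 0 0 0 150;0 0 0 0 138;0 0 0 0 138;0 0 0 0 138;0 -15 0 0 138;0 -40 0 0 138;0 -50 0 0 138;0 -40 -40 0 138;0 0 -40 0 138;0 0 0 0 138;0 0 0 0 138"}}

```text
time: 54.32
position: [0.6415, -0.0573, 0.1931]
tool_rot: [-1.533, -0.395, 0.395]
ft_force: [0.1, 0.1, -0.0]
grip_width: 0.463
```

```bash
python3 - <<'E'
from h import *
plan([*B,.0485],28.8)
d=grab('wrist','w33.png')
H=holes(d,*proj(d,[*B,.037]),60,.037)
d=grab('scene','s6.png');big(d['img'],'s6c.png',(220,180,440,280),3.5)
d=grab('top','t6.png')
E
```

```text
t 54.33 p [ 0.6415 -0.0573  0.1931] F [ 0.1  0.1 -0. ] w 0.463 jaw 28.9 down [-0.     0.001 -1.   ] q7 [0.69 0.32]
shift tool mm [ -1.2 144.6  79.3]
turn about y deg 0.1 (or -179.9 )
```

View pics/w33.png

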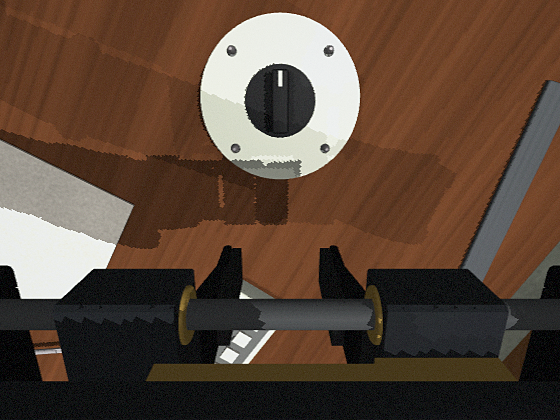

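View pics/s6c.png

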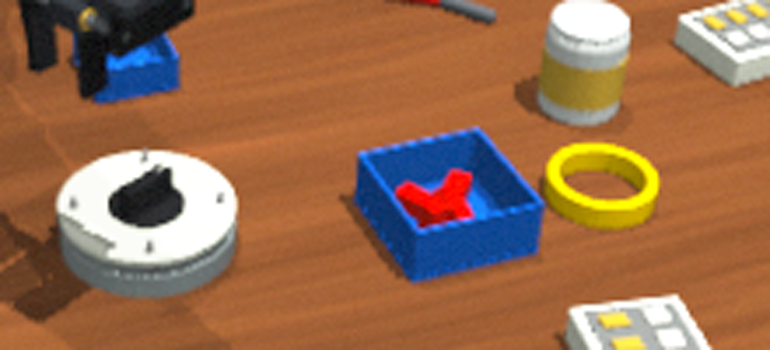

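View pics/t6.png

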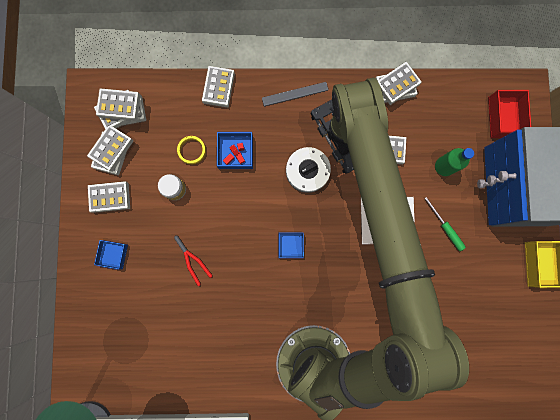

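The cover is on with four pins through it, knob up, and the plugs are in the bin. One last measurement: the cover's height and level, from the disc outline and the top view.

```bash
python3 - <<'E'
from h import *
d=get_image('wrist'); im=d['img']; hsv=cv2.cvtColor(im,cv2.COLOR_RGB2HSV)
m=cv2.inRange(hsv,(0,0,110),(180,60,255)); z=np.zeros_like(m); z[5:190,190:370]=m[5:190,190:370]
cs,_=cv2.findContours(z,cv2.RETR_EXTERNAL,cv2.CHAIN_APPROX_NONE); h=cv2.convexHull(max(cs,key=cv2.contourArea))[:,0,:]
for zt in (.030,.034,.037,.040,.044):
    W=np.array([onz(d,*p,zt)[:2] for p in h]); c,r=cv2.minEnclosingCircle((W*1000).astype(np.float32)); print(zt,np.round(c,1),'r mm',round(r,2))
t=get_image('top'); big(t['img'],'t7.png',(210,125,340,195),6)
E
```

```text
0.03 [602.   11.1] r mm 72.07
0.034 [601.9  11.2] r mm 71.19
0.037 [601.9  11.3] r mm 70.52
0.04 [601.9  11.3] r mm 69.86
0.044 [601.9  11.4] r mm 68.98
```

View pics/t7.png

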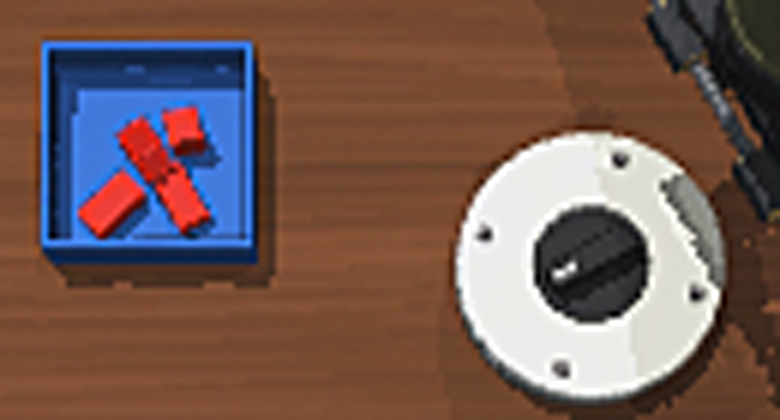

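The disc size fits a top face at about 37 to 39 mm (home is 37 mm), centred on the base. Four plugs lie in the bin. Handing in.

```bash
python3 -c "
from bench import workorder
print(workorder.close_job())"
```

```text
the job is handed in; nothing more can be done
None
```

The job is handed in at about 54 s of the 210 s allowed. All four red plugs are in the largest blue bin. The three brass blocks that were present are each down in a pocket of their own (pockets 1, 2 and 3 by my own numbering). The cover went on last, knob up, after about a 4° turn.

My last checks:
- **Plugs:** the top view shows all four in the bin.
- **Blocks:** a wrist view before the cover went on shows three blocks in their pockets. The fourth pocket was left empty because only three blocks were on the card.
- **Cover:** all four pins show through the holes. The gripper met about 8 N of contact at the expected home height. The outline gives a top face at about 37–39 mm against 37 mm nominal, and centred within about 1 mm. That height can't confirm the seating closer than 1–2 mm.
- **Bystanders:** nothing else looked moved in the top view, where the arm hid part of the switch box.

One reading disagreed along the way. While the cover was held over the base, one hole was mis-measured because the pale base showed through it. I ignored that reading and used the earlier grip measurement. My automatic hole count found none on the seated cover, so the pins were checked by eye.

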